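# Set up a sag check for a square tube

### The job

Set up the sag check: first stand one square riser block upright in the centre of each of the two round grey pads fixed to the bench, and stand the small round screw jack on the bench midway between the two pads, in line with them. Then lay the long square aluminium tube across the tops of both risers, centred over the jack and running straight from pad to pad, and finally set the big hex nut flat on top of the tube at its middle. Leave the tape roll, the open-ended spanner and the green-handled screwdriver beside the work where they lie, and let go of everything at the end.

Things in the scene. Friction and masses are not known exactly. Their poses are not given: they have to be found in the camera images.
- riser_a: square ground-steel riser block, 40 x 40 mm, 50 mm high, standing upright, with a 14 mm bore through its top and two thin dark lines round its sides; the two risers are alike and either may go on either pad. Origin at the centre of its underside, x and y square to its sides, z up
- riser_b: square ground-steel riser block, 40 x 40 mm, 50 mm high, standing upright, with a 14 mm bore through its top and two thin dark lines round its sides; the two risers are alike and either may go on either pad. Origin at the centre of its underside, x and y square to its sides, z up
- jack: small dark round machinist's screw jack, 50 mm high, standing upright: foot 40 mm diameter up to z = 7 mm, plain body 34 mm diameter from z = 10 to 36 mm, thin screw, head 22 mm diameter at the top; nothing turns. Origin at the centre of its underside, z up. Upright on the bench it ends 10 mm below the laid tube
- tube: long straight square aluminium tube, bare metal, open ends, 25 mm wide (x), 280 mm long (y), 25 mm high (z), about 0.16 kg, lying flat on the bench in front of the robot. Origin at the centre of its underside; gripped across its width at the middle
- nut: big dark hex nut lying flat, 30 mm across flats (flat sides face +x and -x), 34 mm across corners (along y), 16 mm high. Origin at the centre of its underside, z up
- pad_left: round grey pad fixed to the bench, 80 mm diameter, 10 mm high: the one on the robot's left. Origin at the centre of its underside; its -y axis points to the centre of pad_right, which is always 200 mm away, so the midpoint is at y = -100 mm in this frame
- pad_right: the same pad on the robot's right, 80 mm diameter, 10 mm high. Origin at the centre of its underside; its +y axis points to pad_left
- tape: bystander: black tape roll lying flat, 92 mm diameter, 19 mm high; origin at the centre of its underside
- spanner: bystander: open-ended spanner lying flat, 36 x 171 x 6 mm, long along its y; origin at the centre of its underside
- driver: bystander: screwdriver with green handle, 27 x 180 x 26 mm, long along its y; origin at the centre of its underside
Things that resemble listed ones, but are neither listed nor needed, are in the scene too. What is shaped like the riser_a but blue or red is not meant.

How it is judged (in metres and radians):
On the way, in this order (a step that is already met when the one before it is completed fails the run):
1. a riser stands on each pad and the jack stands midway between the pads (((horizontal distance between riser_a and pad_left below 0.012 m and height (world z) of riser_a between 0.007 and 0.013 m and angle between each of riser_a, riser_b's own z axis and vertical below 0.05 rad and horizontal distance between riser_b and pad_right below 0.012 m and height (world z) of riser_b between 0.007 and 0.013 m) or (horizontal distance between riser_a and pad_right below 0.012 m and height (world z) of riser_a between 0.007 and 0.013 m and angle between each of riser_a, riser_b's own z axis and vertical below 0.05 rad and horizontal distance between riser_b and pad_left below 0.012 m and height (world z) of riser_b between 0.007 and 0.013 m)) and x of jack in the frame of pad_left between -0.012 and 0.012 m and y of jack in the frame of pad_left between -0.112 and -0.088 m and height (world z) of jack below 0.004 m and angle between jack's own z axis and vertical below 0.05 rad), for 0.2 s.
2. the tube lies across both risers, centred over the jack (all of step 1 and x of tube in the frame of pad_left between -0.012 and 0.012 m and y of tube in the frame of pad_left between -0.115 and -0.085 m and height (world z) of tube between 0.056 and 0.064 m and angle between tube's own z axis and vertical below 0.05 rad and angle between the y axis of tube and the y axis of pad_left, either way round below 0.12 rad), for 0.2 s.
3. the nut lies on the middle of the tube (all of step 2 and x of nut in the frame of tube between -0.009 and 0.009 m and y of nut in the frame of tube between -0.013 and 0.013 m and z of nut in the frame of tube between 0.022 and 0.028 m and angle between nut's own z axis and vertical below 0.08 rad), for 0.2 s.
At the end, for the whole second after the job is handed in: A riser upright on each pad, within 12 mm of its centre; the jack upright, within 12 mm of the pads' midpoint along and across; the tube flat on the risers, its middle to 12 mm across, 15 mm along, 0.12 rad; the nut flat on the tube to 13 mm along, 9 mm across; all at rest (all of step 3 and linear speed of each of riser_a, riser_b, jack, tube, nut below 0.02 m/s); the robot touches nothing.
It fails at once if the tape roll is moved more than 20 mm (distance of tape from where it was at the start of the episode above 0.02 m).
It fails at once if the spanner is moved more than 20 mm (distance of spanner from where it was at the start of the episode above 0.02 m).
It fails at once if the screwdriver is moved more than 20 mm (distance of driver from where it was at the start of the episode above 0.02 m).
It also fails if it takes over 104 s, if anything falls off the work surface, if the arm or the gripper's body presses on something with over 40 N, if the wrist force passes 120 N, or if a joint passes its speed limit or range.

### The arm

A 7-joint arm with a two-finger parallel gripper is mounted at the origin on a cart in front of the work surface, level with it; the furniture and walls round the work are solid. World frame = base frame: x ahead of the robot, y to its left, z up, the work surface at z = 0. Lengths are in mm, angles in rad, forces in N, time in s.
With the tool pointing down it reaches from about 400 to 875 mm from the base axis. Payload 4.4 kg.
Tool frame: the origin (TCP) lies at the very end of the fingers, on their centre line; the grasp point (between the pads) lies ctrl.grip_depth behind it (ctrl.grip_depth is the distance from the TCP to the grasp point, in mm); z points along the fingers, y is the direction in which the jaws open and shut (so a half turn about z gives the same grasp; the last joint's range is limited). The gripper opens to 85 mm and grips with 20 to 120 N. Pads are 22 mm wide; open, the fingers measure 114 mm over their backs; the gripper's body (76 mm by 85 mm) begins 54 mm behind the grasp point. The pads swing forward as they close: fully open they stand 13 mm farther back than shut.
Start: joints at [1.053, 0.628, 0.038, 1.517, -0.027, 0.996, -0.02], TCP at [283.809, -584.782, 231.313] pointing down, gripper open.
Joint ranges: [-3.06, 3.06], [-0.37, 2.12], [-1.25, 1.32], [0.18, 2.47], [-1.1, 4.24], [0.23, 1.98], [-2.94, 2.94]. Speed limits (rad/s): [2.57, 2.57, 3.14, 3.14, 3.14, 3.14, 3.14].

### API

Orientations are given as [roll, pitch, yaw] about the fixed x, y, z axes, in that order (R = Rz(yaw) Ry(pitch) Rx(roll)).
In Python, from cell import ctrl gives the robot as it stands.
- The arm moves only by the tool servo_tool, never from a script. Its argument "commands" is one flat list of numbers, 5 for each row, row after row: the shift along the tool's x, y, z in units of 25 mm (1.0 is 25 mm), then the turn about the tool's z in units of 6 degrees (1.0 is 6 degrees), then the closure, from 0 (fully open) to 1 (shut). In form: [tx, ty, tz, twist, gripper, tx, ty, tz, twist, gripper, ...]. A call has 1 to 10 rows; each row is the pose to reach, as a shift and turn from the pose commanded when the call began, along the tool's axes at that moment; what a row does not reach only later rows make up. A row lasts 1/12 s, in which the tool goes at most 41.7 mm and 7.16 degrees, less where a joint would pass 70% of its speed; a pose out of reach is approached as far as the arm can. A call with a gripper value outside its range is refused whole. The fingers move at their own pace and stop on an object; the grip force is fixed at half the most. Time passes only in rows, so rows that repeat a pose let the fingers close. It gives the time, the measured TCP pose, the force and the opening at its end, in the units of the state.
- ctrl.read_state(): the state, without advancing time (a new reading comes with each control period).
- ctrl.get_image(name): name is "side" or "top"; returns a dict with "img" (420x560x3 uint8, blue, green, red), "K" (3x3 intrinsics, pixels), "T" (4x4, takes a point from camera to world coordinates). Camera axes: x right, y down, z forward; pixel columns grow to the right and rows downward; lengths in mm; the calibration is good to about 2 mm. A picture is of the moment at which its call begins. There is no depth.
- ctrl.finish_job(): hands the job in, once; it reports no verdict.
The state is a dict: "clock": time; "qpos": joint angles; "qd": joint speeds; "tau": joint torques, N m; "eef_pos": TCP position; "tool_rot": TCP orientation; "force": force on the tool from outside, world axes, zero at the start; "torque": the same for the moment, N m; "width": finger opening in mm.
Only numpy, scipy, OpenCV 4.12 (cv2) and the standard library are available. Lean on these libraries where they do the work, as an engineer would, in place of code of your own. Each camera call takes 0.05 s, during which the arm holds its last target.

## Working session

There is one attempt and no reset: what is moved stays moved. The work goes in short steps, Python scripts to look and compute and a tool call to move; the robot and the scene stay as the last step left them, time stands still between calls to the robot, and variables do not carry over. Pictures are saved under pics/ and viewed, and the job is handed in when it is done.

Besides the shell and the picture viewer there is one more tool, called after "Emit:" by a JSON object that holds its "api" and its "payload". servo_tool: Moves the arm, as the interface text tells. Its arguments: {"type":"object","properties":{"commands":{"type":"array","items":{"type":"number"}}},"required":["commands"]}

```bash
ls; mkdir -p pics
python3 - <<'E'
from cell import ctrl
import cv2
s=ctrl.read_state()
for k,v in s.items(): print(k,v)
print(ctrl.grip_depth)
for n in ("side","top"):
    d=ctrl.get_image(n); cv2.imwrite(f"pics/{n}0.png",d["img"]); print(n,d["K"].tolist(),d["T"].round(4).tolist())
E
```

```text
pics
clock 0.0
qpos [ 1.05316981  0.62934648  0.03844901  1.5183223  -0.026988    0.99627612
 -0.01999464]
qd [ 0.00068066 -0.00035616 -0.00190102  0.00144263 -0.00115488 -0.001727
 -0.00104834]
tau [ 4.90901439e-04 -5.63400793e+01  1.22616861e+00 -1.93443775e+01
  1.08794920e-02  1.05308407e-02  1.49110292e-05]
eef_pos [ 283.55804697 -584.23076419  230.40359009]
tool_rot [-3.13975901e+00  3.73393213e-05  4.51833762e-01]
force [-0.19335392  0.79027972 -0.07083792]
torque [ 0.00895475 -0.0037867  -0.00645693]
width 85.58441739659482
18.700000000000003
side [[527.8632718557176, 0.0, 282.4990824535723], [0.0, 527.8632718557176, 206.42396718437226], [0.0, 0.0, 1.0]] [[0.9993, 0.0123, -0.0362, 601.8727], [0.037, -0.5479, 0.8357, -1395.7976], [-0.0095, -0.8365, -0.548, 968.5575], [0.0, 0.0, 0.0, 1.0]]
top [[423.30536932009767, 0.0, 287.8772131771931], [0.0, 423.30536932009767, 209.75122424047564], [0.0, 0.0, 1.0]] [[-0.0252, -0.9965, 0.08, 417.1507], [-0.9997, 0.0252, -0.0004, 26.7465], [-0.0016, -0.08, -0.9968, 1491.402], [0.0, 0.0, 0.0, 1.0]]
```

View pics/side0.png

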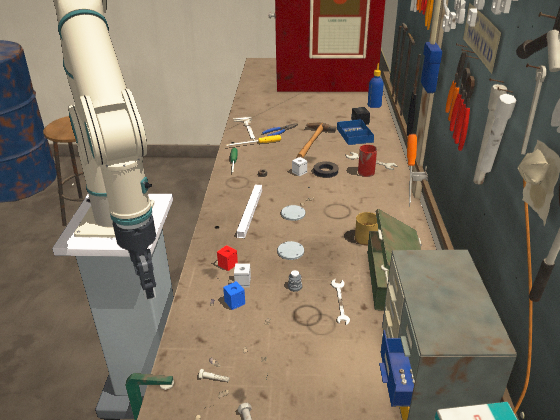

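View pics/top0.png

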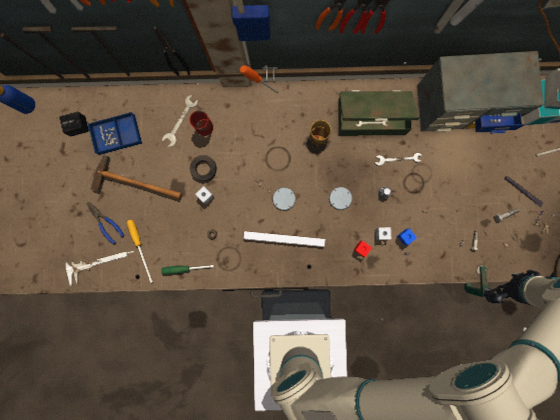

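```bash
cat > h.py <<'E'
import numpy as np, cv2
from cell import ctrl
def ray(d,u,v):
    K,T=d["K"],d["T"]; r=T[:3,:3]@np.linalg.solve(K,[u,v,1.]); return T[:3,3],r
def onz(d,u,v,z):
    o,r=ray(d,u,v); return (o+r*(z-o[2])/r[2])[:2]
def proj(d,p):
    T=d["T"]; c=T[:3,:3].T@(np.asarray(p,float)-T[:3,3]); q=d["K"]@c; return q[:2]/q[2]
def crop(d,u0,v0,w,h,name,s=5):
    im=d["img"][v0:v0+h,u0:u0+w]; cv2.imwrite(name,cv2.resize(im,None,fx=s,fy=s,interpolation=cv2.INTER_NEAREST))
E
python3 - <<'E'
from h import *
t=dict(ctrl.get_image("top"));s=dict(ctrl.get_image("side"))
np.save("t0.npy",t,allow_pickle=True);np.save("s0.npy",s,allow_pickle=True)
crop(t,185,150,160,110,"pics/tc1.png")
crop(t,320,145,110,110,"pics/tc2.png")
crop(s,210,150,150,120,"pics/sc1.png")
crop(s,205,230,150,100,"pics/sc2.png")
E
```

```text
(no output)
```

View pics/tc1.png

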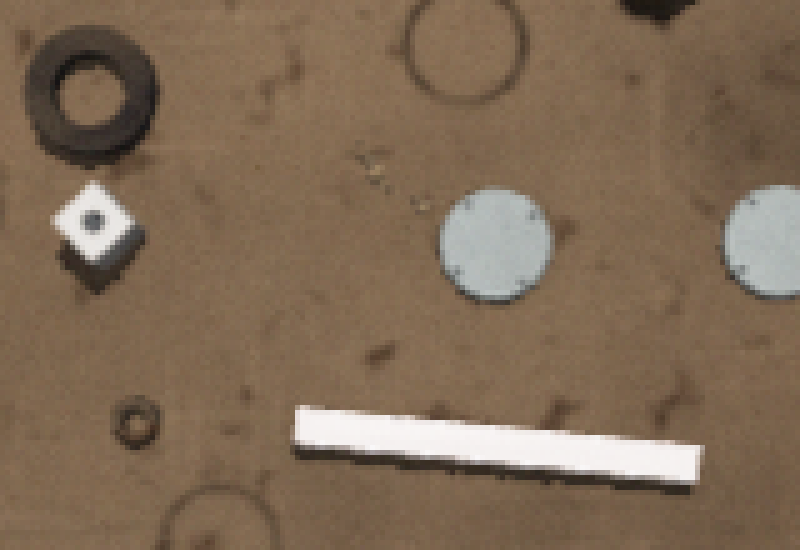

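View pics/tc2.png

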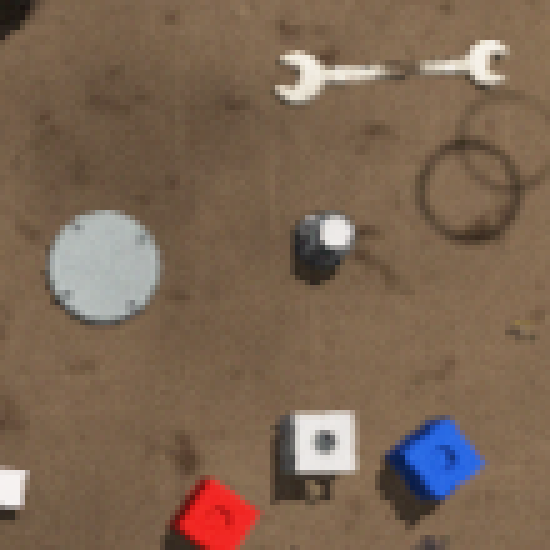

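View pics/sc1.png

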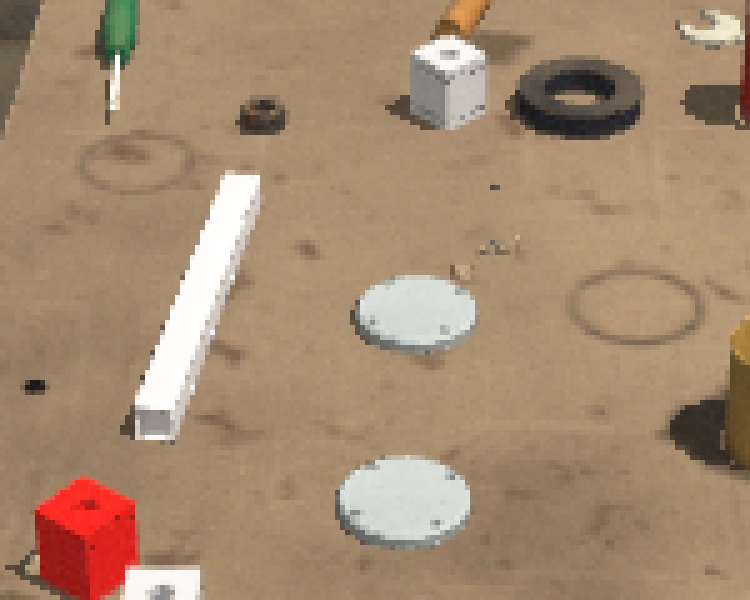

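View pics/sc2.png

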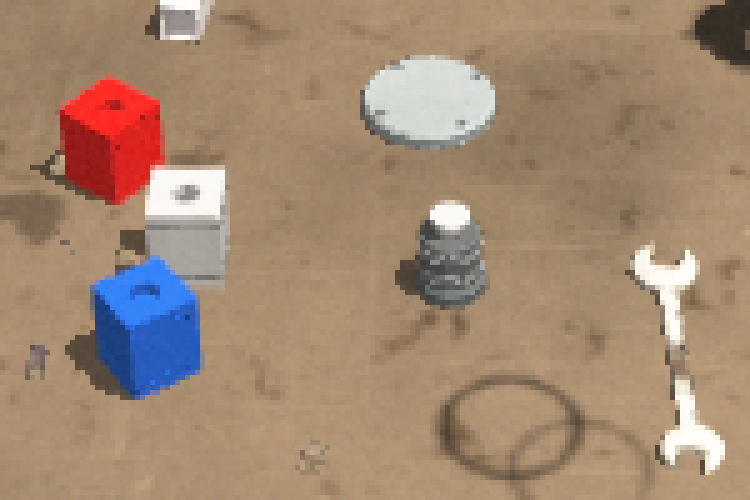

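```bash
cat > meas.py <<'E'
from h import *
def blobs(d,lo,hi,roi,z,minA=15,show=True):
    u0,v0,w,h=roi; im=cv2.resize(d["img"][v0:v0+h,u0:u0+w],None,fx=4,fy=4,interpolation=cv2.INTER_CUBIC)
    m=cv2.inRange(cv2.cvtColor(im,cv2.COLOR_BGR2HSV),np.array(lo),np.array(hi))
    cs,_=cv2.findContours(m,cv2.RETR_EXTERNAL,cv2.CHAIN_APPROX_NONE); out=[]
    for c in cs:
        A=cv2.contourArea(c)/16
        if A<minA: continue
        p=(c[:,0,:]+0.5)/4-0.5+[u0,v0]
        w=np.array([onz(d,u,v,z) for u,v in p],np.float32)
        r=cv2.minAreaRect(w); out.append((A,p.mean(0),r))
        if show: print("A%.0f px(%.1f,%.1f) world rect c(%.1f,%.1f) size(%.1f,%.1f) ang %.1f"%(A,*p.mean(0),*r[0],*r[1],r[2]))
    return out
E
python3 - <<'E'
from meas import *
t=np.load("t0.npy",allow_pickle=True).item();s=np.load("s0.npy",allow_pickle=True).item()
W=([0,0,200],[180,50,255])
print("riserT"); blobs(t,*W,(190,180,30,35),50); blobs(t,*W,(370,222,25,25),50)
print("tubeT"); blobs(t,*W,(235,225,100,30),25)
print("jackT"); blobs(t,*W,(375,182,20,22),50,5)
P=([0,0,130],[180,50,255])
print("padsT"); blobs(t,[75,0,120],[120,60,255],(265,180,100,40),10)
print("nutT"); blobs(t,[0,0,0],[180,255,80],(203,225,18,18),16)
print("SIDE");print("riser"); blobs(s,[0,0,215],[180,40,255],(285,150,30,35),50); blobs(s,[0,0,215],[180,40,255],(230,258,25,25),50)
print("tube"); blobs(s,[0,0,235],[180,40,255],(230,180,40,62),25)
print("jack"); blobs(s,W[0],W[1],(285,265,25,25),50,5)
print("pads"); blobs(s,[0,0,170],[180,40,255],(270,200,45,60),10)
print("nut"); blobs(s,[0,0,0],[180,255,90],(255,165,18,18),8)
E
```

```text
riserT
A120 px(203.0,193.9) world rect c(594.9,315.4) size(39.4,38.0) ang 43.0
A123 px(384.6,232.9) world rect c(446.2,-300.9) size(39.7,38.2) ang 88.6
tubeT
A545 px(284.1,238.3) world rect c(436.2,42.2) size(280.5,25.9) ang 83.1
jackT
A23 px(386.7,190.9) world rect c(589.6,-314.6) size(18.9,18.1) ang 88.5
padsT
A341 px(283.7,198.5) world rect c(575.8,40.5) size(73.0,74.3) ang 88.5
A336 px(340.3,197.3) world rect c(573.2,-159.5) size(73.7,75.8) ang 61.8
nutT
A19 px(213.0,235.9) world rect c(451.4,288.8) size(20.4,33.0) ang 31.5
SIDE
riser
A53 px(299.5,160.3) world rect c(592.6,314.4) size(40.0,44.6) ang 40.2
A134 px(241.8,268.1) world rect c(442.1,-300.4) size(40.7,41.0) ang 89.0
tube
A330 px(249.2,207.9) world rect c(433.0,41.6) size(279.7,26.3) ang 83.1
jack
A34 px(294.6,272.5) world rect c(585.4,-315.2) size(21.2,22.0) ang 54.1
pads
A331 px(290.4,249.1) world rect c(571.4,-162.5) size(77.2,79.7) ang 39.7
A250 px(293.3,211.5) world rect c(574.2,36.9) size(77.0,81.2) ang 42.1
nut
A27 px(261.8,174.1) world rect c(454.5,285.1) size(33.7,34.0) ang 84.0
```

```bash
cat > go.py <<'E'
import sys,numpy as np
from cell import ctrl
# usage: go.py x y z yawdeg [x y z yaw ...]
s=ctrl.read_state(); p=s["eef_pos"]; yaw=s["tool_rot"][2]
print("t%.2f"%s["clock"],"pos",p.round(1),"yaw%.1f"%np.degrees(yaw),"rot",s["tool_rot"].round(3),"w%.1f"%s["width"],"f",s["force"].round(1))
a=list(map(float,sys.argv[1:]))
for i in range(0,len(a),4):
    d=np.array(a[i:i+3])-p; c,n=np.cos(yaw),np.sin(yaw)
    tx=d[0]*c+d[1]*n; ty=d[0]*n-d[1]*c; tz=-d[2]
    tw=-((a[i+3]-np.degrees(yaw)+90)%180-90)
    print(" ->",a[i:i+4],"cmd [%.2f, %.2f, %.2f, %.2f] dist %.0f rows %.1f, turn rows %.1f"%(tx/25,ty/25,tz/25,tw/6,np.linalg.norm(d),np.linalg.norm(d)/41.7,abs(tw)/7.16))
E
python3 go.py 444 -301 150 90 444 -301 24 90
python3 - <<'E'
from h import *
t=np.load("t0.npy",allow_pickle=True).item();s=np.load("s0.npy",allow_pickle=True).item()
crop(t,198,222,30,26,"pics/nt.png",20)
crop(s,250,160,24,24,"pics/ns.png",20)
E
```

```text
t0.20 pos [ 283.6 -584.4  230.7] yaw25.9 rot [-3.14   0.     0.452] w85.3 f [0.4 0.5 0.7]
 -> [444.0, -301.0, 150.0, 90.0] cmd [10.72, -7.40, 3.23, -10.69] dist 336 rows 8.0, turn rows 9.0
 -> [444.0, -301.0, 24.0, 90.0] cmd [10.72, -7.40, 8.27, -10.69] dist 386 rows 9.3, turn rows 9.0
```

View pics/nt.png

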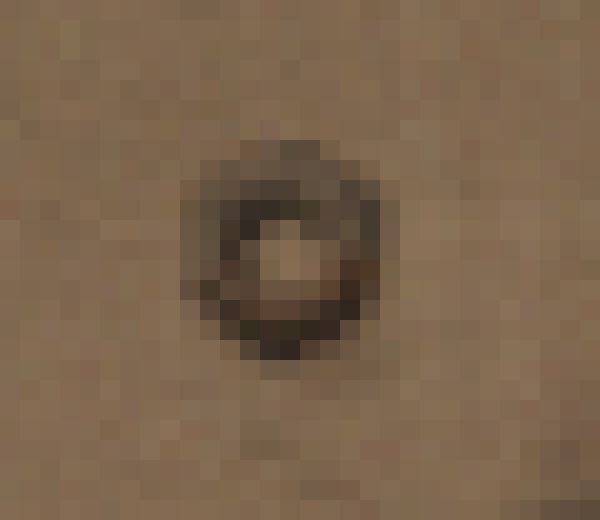

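View pics/ns.png

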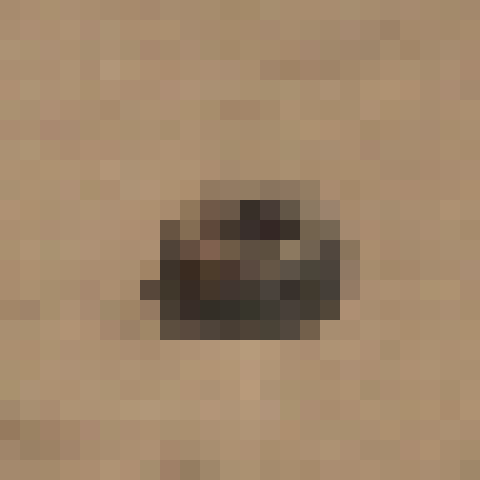

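Emit:
{"api": "servo_tool", "payload": {"commands": [10.72,-7.4,3.23,-10.69,0,10.72,-7.4,3.23,-10.69,0,10.72,-7.4,3.23,-10.69,0,10.72,-7.4,3.23,-10.69,0,10.72,-7.4,3.23,-10.69,0,10.72,-7.4,3.23,-10.69,0,10.72,-7.4,3.23,-10.69,0,10.72,-7.4,3.23,-10.69,0,10.72,-7.4,3.23,-10.69,0,10.72,-7.4,3.23,-10.69,0]}}

```text
clock: 1.03
eef_pos: [445.8, -297.5, 150.0]
tool_rot: [-3.142, -0.003, 1.581]
force: [-0.2, 0.1, 0.2]
width: 85.2
```

```bash
python3 go.py 444 -301 24 90; python3 -c "
from meas import *
t=ctrl.get_image('top');crop(t,320,145,130,110,'pics/a1.png')
t=ctrl.get_image('side');crop(t,180,190,150,120,'pics/a1s.png')
print(onz(t,211.9,233.7,16))"
```

```text
t1.03 pos [ 445.8 -297.5  150. ] yaw90.6 rot [-3.142e+00 -3.000e-03  1.581e+00] w85.2 f [-0.2  0.1  0.2]
 -> [444.0, -301.0, 24.0, 90.0] cmd [-0.14, -0.07, 5.04, 0.10] dist 126 rows 3.0, turn rows 0.1
[ 328.71939844 -100.01527772]
```

View pics/a1s.png

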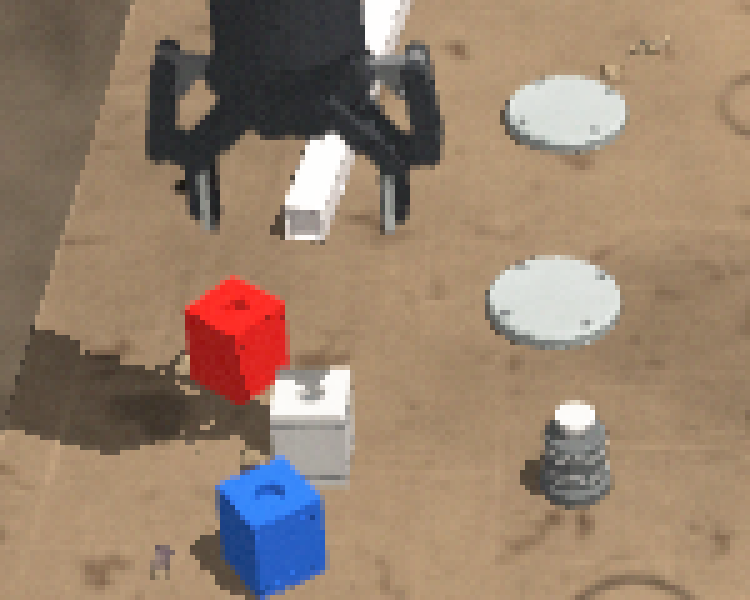

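Emit:
{"api": "servo_tool", "payload": {"commands": [0,0,2.5,0,0,0,0,4.0,0,0,0,0,5.04,0,0,0,0,5.04,0,0,0,0,5.04,0,0,0,0,5.04,0,0,0,0,5.04,0,0]}}

```text
clock: 1.72
eef_pos: [445.9, -303.2, 27.7]
tool_rot: [3.137, 0.003, 1.569]
force: [0.4, -0.1, 1.3]
width: 85.3
```

```bash
python3 go.py 444 -301 24 90; python3 -c "
from meas import *
t=ctrl.get_image('side');crop(t,180,210,150,120,'pics/a2s.png')"
```

```text
t1.72 pos [ 445.9 -303.2   27.7] yaw89.9 rot [3.137e+00 3.000e-03 1.569e+00] w85.3 f [ 0.4 -0.1  1.3]
 -> [444.0, -301.0, 24.0, 90.0] cmd [0.09, -0.08, 0.15, -0.01] dist 5 rows 0.1, turn rows 0.0
```

View pics/a2s.png

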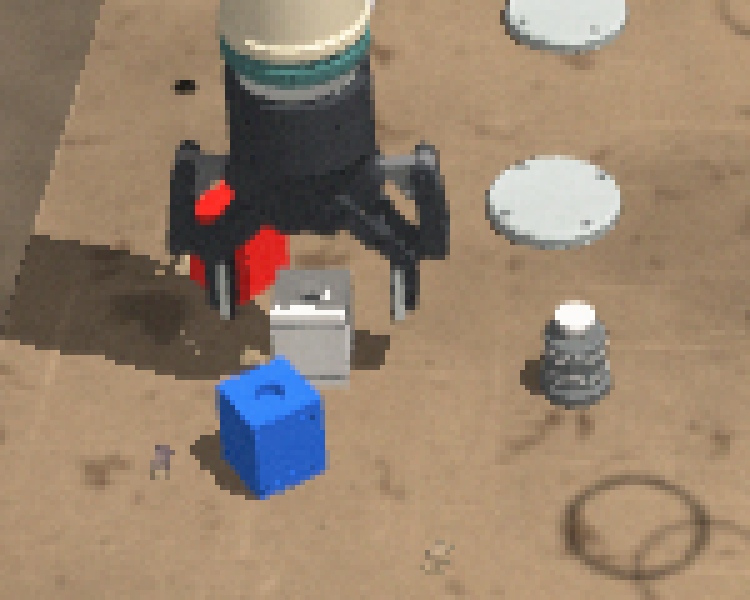

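```bash
python3 -c "
from meas import *
t=ctrl.get_image('side')
for z in (37,41): print(onz(t,242.4,273.6,z))
print(proj(t,[444,-301,50]),proj(t,[446,-303,38]))"; python3 go.py 444 -301 24 90
```

```text
[ 444.41224761 -308.18834038]
[ 445.0883645  -312.85840875]
[242.26902758 268.15920479] [243.15823901 272.07260076]
t1.82 pos [ 445.8 -302.9   27.6] yaw90.0 rot [3.137e+00 3.000e-03 1.570e+00] w85.4 f [-0.  -0.7 -0.1]
 -> [444.0, -301.0, 24.0, 90.0] cmd [0.08, -0.07, 0.15, -0.01] dist 4 rows 0.1, turn rows 0.0
```

Emit:
{"api": "servo_tool", "payload": {"commands": [0.08,-0.07,0.15,0,0,0.08,-0.07,0.15,0,0.5,0.08,-0.07,0.15,0,0.7,0.08,-0.07,0.15,0,1,0.08,-0.07,0.15,0,1,0.08,-0.07,0.15,0,1,0.08,-0.07,0.15,0,1,0.08,-0.07,0.15,0,1]}}

```text
clock: 2.48
eef_pos: [442.9, -299.4, 21.3]
tool_rot: [3.141, 0.0, 1.571]
force: [0.2, 0.7, 4.9]
width: 39.3
```

```bash
python3 go.py 572 -161 130 90 572 -161 36 90
```

```text
t2.48 pos [ 442.9 -299.4   21.3] yaw90.0 rot [3.141 0.    1.571] w39.3 f [0.2 0.7 4.9]
 -> [572.0, -161.0, 130.0, 90.0] cmd [5.53, 5.17, -4.35, 0.01] dist 218 rows 5.2, turn rows 0.0
 -> [572.0, -161.0, 36.0, 90.0] cmd [5.53, 5.17, -0.59, 0.01] dist 190 rows 4.6, turn rows 0.0
```

Emit:
{"api": "servo_tool", "payload": {"commands": [0,0,-1.5,0,1,0,0,-3.0,0,1,0,0,-4.35,0,1,2,2,-4.35,0,1,3,3,-4.35,0,1,4,4,-4.35,0,1,5,5,-4.35,0,1,5.53,5.17,-4.35,0,1,5.53,5.17,-4.35,0,1,5.53,5.17,-4.35,0,1]}}

```text
clock: 3.32
eef_pos: [571.4, -158.2, 128.4]
tool_rot: [-3.139, -0.002, 1.576]
force: [-1.2, -0.3, -5.0]
width: 38.8
```

```bash
python3 go.py 572 -161 33 90; python3 -c "
from meas import *
t=ctrl.get_image('side');crop(t,180,190,150,120,'pics/a3s.png')"
```

```text
t3.32 pos [ 571.4 -158.2  128.4] yaw90.3 rot [-3.139e+00 -2.000e-03  1.576e+00] w38.8 f [-1.2 -0.3 -5. ]
 -> [572.0, -161.0, 33.0, 90.0] cmd [-0.11, 0.02, 3.82, 0.05] dist 95 rows 2.3, turn rows 0.0
```

View pics/a3s.png

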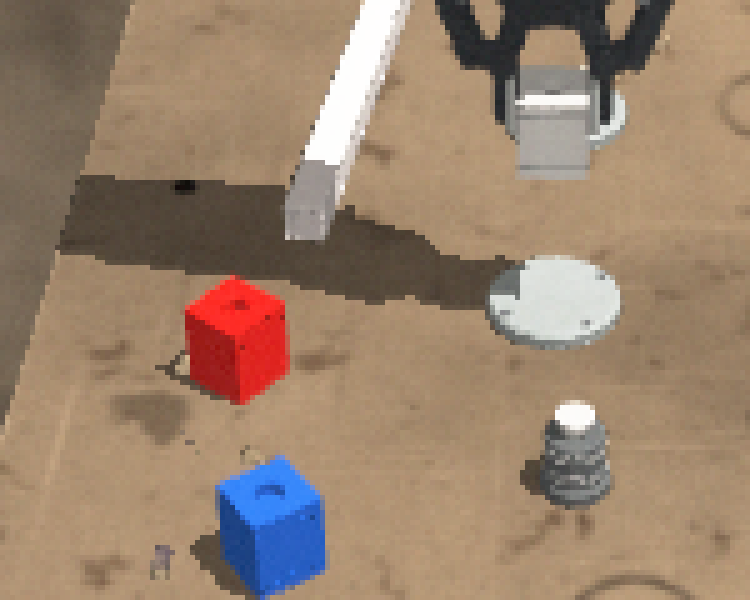

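Riser gripped squarely above the right pad (crop (553,300)). Lowering.

Emit:
{"api": "servo_tool", "payload": {"commands": [-0.03,0,1.5,0,1,-0.03,0,3,0,1,-0.03,0,3.6,0,1,-0.03,0,3.6,0,1,-0.03,0,3.6,0,1,-0.03,0,3.6,0,1,-0.03,0,3.6,0,1]}}

```text
clock: 3.95
eef_pos: [572.8, -162.7, 41.3]
tool_rot: [3.138, 0.001, 1.57]
force: [-0.9, -0.8, -4.3]
width: 39.2
```

```bash
python3 go.py 572 -161 32 90
```

```text
t3.95 pos [ 572.8 -162.7   41.3] yaw90.0 rot [3.138e+00 1.000e-03 1.570e+00] w39.2 f [-0.9 -0.8 -4.3]
 -> [572.0, -161.0, 32.0, 90.0] cmd [0.07, -0.03, 0.37, -0.00] dist 9 rows 0.2, turn rows 0.0
```

Emit:
{"api": "servo_tool", "payload": {"commands": [0.02,0,0.15,0,1,0.02,0,0.27,0,1,0.02,0,0.27,0,1,0.02,0,0.27,0,1,0.02,0,0.27,0,1,0.02,0,0.27,0,1]}}

```text
clock: 4.45
eef_pos: [571.7, -161.2, 32.9]
tool_rot: [3.141, 0.0, 1.571]
force: [-0.1, 0.2, -4.4]
width: 38.8
```

Emit:
{"api": "servo_tool", "payload": {"commands": [0,0,0.05,0,1,0,0,0.08,0,1,0,0,0.08,0,1,0,0,0.08,0,1]}}

```text
clock: 4.78
eef_pos: [571.8, -161.3, 31.3]
tool_rot: [3.141, 0.0, 1.571]
force: [-1.2, 0.6, 3.0]
width: 39.2
```

Contact (force change +7 N). Release and rise, then head for riser A.

Emit:
{"api": "servo_tool", "payload": {"commands": [0,0,0,0,0.5,0,0,0,0,0.2,0,0,0,0,0,0,0,-0.1,0,0,0,0,-1,0,0,0,0,-2.5,0,0,0,0,-4,0,0,0,0,-5,0,0,0,0,-5,0,0]}}

```text
clock: 5.53
eef_pos: [575.6, -162.0, 161.8]
tool_rot: [3.131, 0.002, 1.571]
force: [0.7, 0.0, 0.3]
width: 85.5
```

```bash
python3 go.py 593.5 315 130 132; python3 -c "
from meas import *
t=ctrl.get_image('side');crop(t,210,140,150,120,'pics/a4s.png')
t=ctrl.get_image('top');crop(t,180,140,220,110,'pics/a4t.png',3)"
```

```text
t5.53 pos [ 575.6 -162.   161.8] yaw90.0 rot [3.131e+00 2.000e-03 1.571e+00] w85.5 f [0.7 0.  0.3]
 -> [593.5, 315.0, 130.0, 132.0] cmd [19.08, 0.72, 1.27, -7.00] dist 478 rows 11.5, turn rows 5.9
```

View pics/a4s.png

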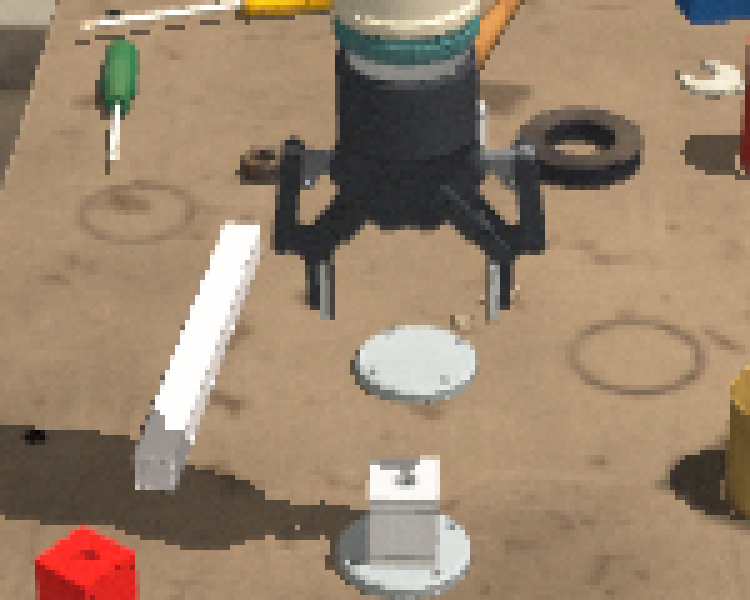

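Emit:
{"api": "servo_tool", "payload": {"commands": [1.2,0.05,0.2,-0.5,0,2.7,0.1,0.3,-1.5,0,4.2,0.2,0.4,-2.5,0,5.8,0.3,0.5,-3.5,0,7.4,0.4,0.6,-4.5,0,9,0.5,0.7,-5.5,0,10.6,0.6,0.8,-6.5,0,12.2,0.7,0.9,-7,0,13.8,0.75,1,-7,0,15.4,0.8,1.05,-7,0]}}

```text
clock: 6.47
eef_pos: [589.9, 224.9, 127.1]
tool_rot: [-3.138, -0.001, 2.304]
force: [0.3, 0.4, 0.4]
width: 85.6
```

```bash
python3 go.py 593.5 315 130 132
```

```text
t6.47 pos [589.9 224.9 127.1] yaw132.0 rot [-3.138e+00 -1.000e-03  2.304e+00] w85.6 f [0.3 0.4 0.4]
 -> [593.5, 315.0, 130.0, 132.0] cmd [2.58, 2.52, -0.11, 0.01] dist 90 rows 2.2, turn rows 0.0
```

Emit:
{"api": "servo_tool", "payload": {"commands": [1.3,1.3,0,0,0,2.4,2.4,0,0,0,2.58,2.54,0,0,0,2.58,2.54,0,0,0,2.58,2.54,0,0,0,2.58,2.54,0,0,0,2.58,2.54,0,0,0]}}

```text
clock: 7.05
eef_pos: [595.8, 311.4, 128.8]
tool_rot: [-3.139, 0.001, 2.302]
force: [-1.0, -0.4, -0.7]
width: 85.5
```

```bash
python3 go.py 593.5 315 22 132; python3 -c "
from meas import *
t=ctrl.get_image('side');crop(t,230,90,150,120,'pics/a5s.png')
t=ctrl.get_image('top');crop(t,160,130,120,120,'pics/a5t.png',5)"
```

```text
t7.05 pos [595.8 311.4 128.8] yaw131.9 rot [-3.139e+00  1.000e-03  2.302e+00] w85.5 f [-1.  -0.4 -0.7]
 -> [593.5, 315.0, 22.0, 132.0] cmd [0.17, 0.03, 4.27, -0.02] dist 107 rows 2.6, turn rows 0.0
```

View pics/a5s.png

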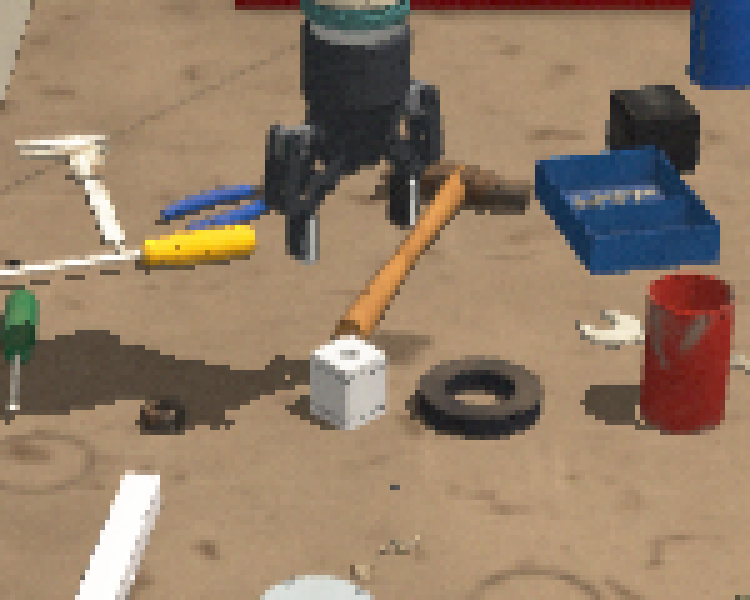

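Emit:
{"api": "servo_tool", "payload": {"commands": [0.05,0,1.5,0,0,0.05,0,3,0,0,0.05,0,4.27,0,0,0.05,0,4.27,0,0,0.05,0,4.27,0,0,0.05,0,4.27,0,0,0.05,0,4.27,0,0]}}

```text
clock: 7.73
eef_pos: [596.5, 316.1, 25.7]
tool_rot: [3.137, 0.001, 2.304]
force: [-0.4, -0.6, 1.1]
width: 85.4
```

```bash
python3 go.py 593.5 315 22 132; python3 -c "
from meas import *
t=ctrl.get_image('side');crop(t,230,90,150,120,'pics/a6s.png')"
```

```text
t7.73 pos [596.5 316.1  25.7] yaw132.0 rot [3.137e+00 1.000e-03 2.304e+00] w85.4 f [-0.4 -0.6  1.1]
 -> [593.5, 315.0, 22.0, 132.0] cmd [0.05, -0.12, 0.15, -0.00] dist 5 rows 0.1, turn rows 0.0
```

View pics/a6s.png

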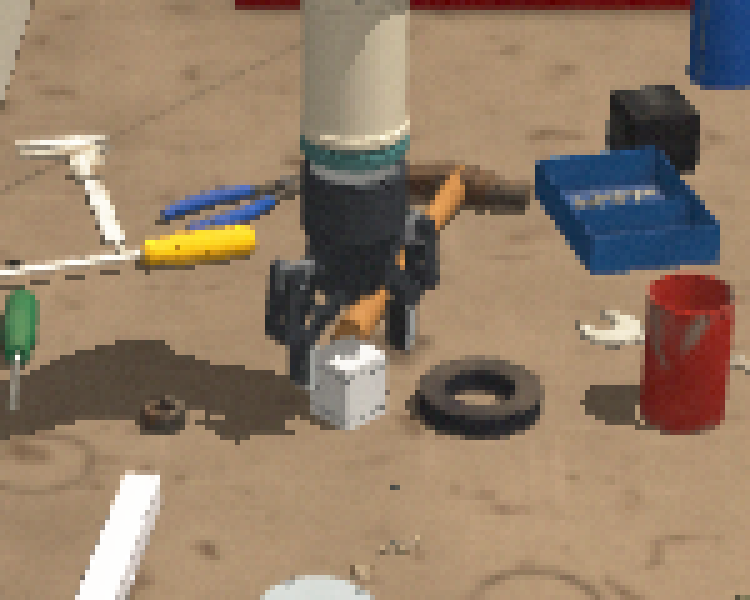

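Fingers straddle the riser (crop (347,365)), clear of tape and hammer. Closing.

Emit:
{"api": "servo_tool", "payload": {"commands": [0,-0.05,0.1,0,0.3,0,-0.05,0.1,0,0.6,0,-0.05,0.1,0,1,0,-0.05,0.1,0,1,0,-0.05,0.1,0,1,0,-0.05,0.1,0,1,0,-0.05,0.1,0,1,0,-0.05,0.1,0,1]}}

```text
clock: 8.45
eef_pos: [594.3, 314.6, 21.1]
tool_rot: [3.14, 0.0, 2.304]
force: [-1.5, 0.2, 6.0]
width: 39.1
```

```bash
python3 go.py 593.5 315 130 132 575 38.5 130 90
```

```text
t8.45 pos [594.3 314.6  21.1] yaw132.0 rot [3.14  0.    2.304] w39.1 f [-1.5  0.2  6. ]
 -> [593.5, 315.0, 130.0, 132.0] cmd [0.03, -0.01, -4.36, 0.00] dist 109 rows 2.6, turn rows 0.0
 -> [575.0, 38.5, 130.0, 90.0] cmd [-7.69, -7.97, -4.36, 7.00] dist 297 rows 7.1, turn rows 5.9
```

Emit:
{"api": "servo_tool", "payload": {"commands": [0,0,-1.5,0,1,0,0,-3,0,1,0,0,-4.36,0,1,-1,-1,-4.36,1,1,-2.1,-2.1,-4.36,2,1,-3.2,-3.3,-4.36,3,1,-4.3,-4.5,-4.36,4,1,-5.4,-5.6,-4.36,5,1,-6.5,-6.8,-4.36,6,1,-7.69,-7.97,-4.36,7,1]}}

```text
clock: 9.28
eef_pos: [572.5, 36.6, 128.5]
tool_rot: [-3.139, 0.0, 1.567]
force: [0.6, -0.9, -3.5]
width: 38.8
```

Emit:
{"api": "servo_tool", "payload": {"commands": [0,0,0,0,1,0,0,1,0,1,0,0,2.5,0,1,0,0,3.4,0,1,0,0,3.4,0,1,0,0,3.4,0,1,0,0,3.4,0,1,0,0,3.4,0,1]}}

```text
clock: 9.95
eef_pos: [575.7, 38.4, 45.9]
tool_rot: [3.139, -0.0, 1.571]
force: [-0.5, 0.3, -2.6]
width: 38.7
```

```bash
python3 go.py 575 38.5 31.5 90;python3 -c "
from meas import *
t=ctrl.get_image('side');crop(t,230,140,150,120,'pics/a7s.png')"
```

```text
t9.95 pos [575.7  38.4  45.9] yaw90.0 rot [ 3.139 -0.     1.571] w38.7 f [-0.5  0.3 -2.6]
 -> [575.0, 38.5, 31.5, 90.0] cmd [0.00, -0.03, 0.58, 0.01] dist 14 rows 0.3, turn rows 0.0
```

View pics/a7s.png

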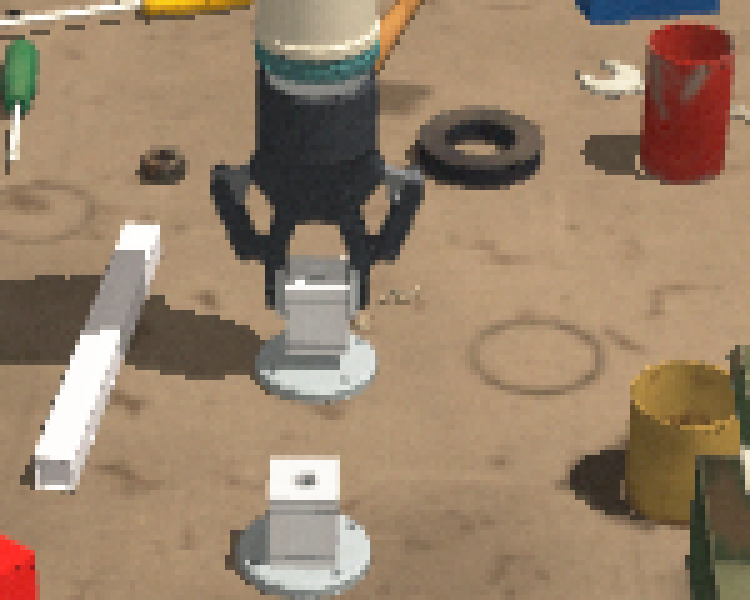

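Emit:
{"api": "servo_tool", "payload": {"commands": [0,0,0.3,0,1,0,0,0.5,0,1,0,0,0.52,0,1,0,0,0.54,0,1,0,0,0.56,0,1,0,0,0.56,0,1,0,0,0.56,0,1]}}

```text
clock: 10.58
eef_pos: [574.4, 38.1, 31.0]
tool_rot: [3.141, 0.0, 1.571]
force: [-1.3, -0.2, 5.3]
width: 39.2
```

Contact. Release and rise; then to the jack.

Emit:
{"api": "servo_tool", "payload": {"commands": [0,0,-0.03,0,0.5,0,0,-0.03,0,0.2,0,0,-0.03,0,0,0,0,-0.1,0,0,0,0,-1,0,0,0,0,-2.5,0,0,0,0,-4,0,0,0,0,-5,0,0,0,0,-5,0,0]}}

```text
clock: 11.33
eef_pos: [578.2, 38.7, 160.9]
tool_rot: [3.131, -0.001, 1.571]
force: [1.3, -0.9, 0.3]
width: 85.6
```

```bash
python3 go.py 587.5 -315 120 90;python3 -c "
from meas import *
t=ctrl.get_image('side');crop(t,230,160,150,120,'pics/a8s.png')"
```

```text
t11.33 pos [578.2  38.7 160.9] yaw90.0 rot [ 3.131e+00 -1.000e-03  1.571e+00] w85.6 f [ 1.3 -0.9  0.3]
 -> [587.5, -315.0, 120.0, 90.0] cmd [-14.15, 0.37, 1.64, 0.00] dist 356 rows 8.5, turn rows 0.0
```

View pics/a8s.png

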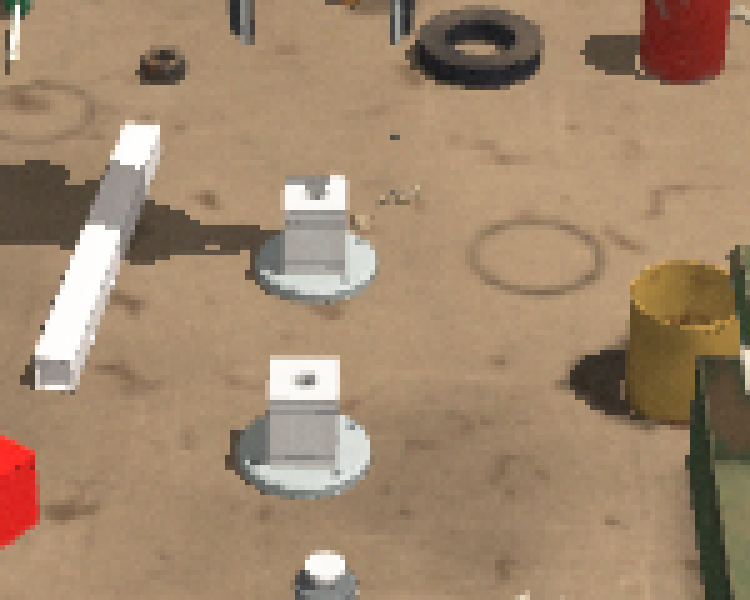

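Emit:
{"api": "servo_tool", "payload": {"commands": [-1.3,0.1,0,0,0,-2.8,0.2,0,0,0,-4.4,0.3,0,0,0,-6,0.4,0,0,0,-7.6,0.5,0,0,0,-9.2,0.5,0.3,0,0,-10.8,0.5,0.6,0,0,-12.4,0.5,1,0,0,-13.8,0.5,1.45,0,0,-14.13,0.5,1.45,0,0]}}

```text
clock: 12.22
eef_pos: [582.3, -323.7, 114.7]
tool_rot: [-3.135, 0.003, 1.562]
force: [-2.5, -2.0, -0.4]
width: 85.5
```

Emit:
{"api": "servo_tool", "payload": {"commands": [0,0,0,0,0,0,0,0,0,0,0,0,0.5,0,0,0,0,1.5,0,0,0,0,2.2,0,0,0,0,2.2,0,0,0,0,2.2,0,0]}}

```text
clock: 12.8
eef_pos: [586.8, -312.4, 63.0]
tool_rot: [-3.14, -0.002, 1.574]
force: [0.6, 0.3, -0.1]
width: 85.4
```

```bash
python3 go.py 587.5 -315 8 90;python3 -c "
from meas import *
t=ctrl.get_image('side');crop(t,220,210,150,120,'pics/a9s.png')"
```

```text
t12.80 pos [ 586.8 -312.4   63. ] yaw90.2 rot [-3.140e+00 -2.000e-03  1.574e+00] w85.4 f [ 0.6  0.3 -0.1]
 -> [587.5, -315.0, 8.0, 90.0] cmd [-0.10, 0.03, 2.20, 0.03] dist 55 rows 1.3, turn rows 0.0
```

View pics/a9s.png

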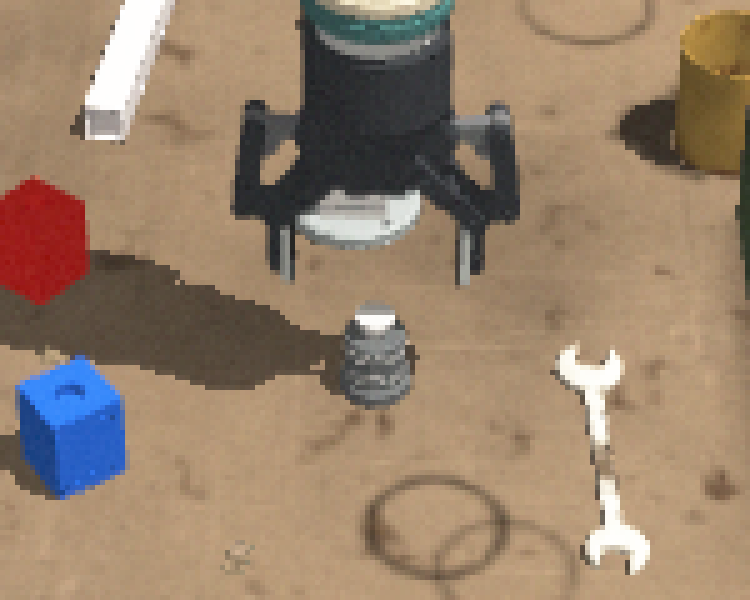

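Emit:
{"api": "servo_tool", "payload": {"commands": [-0.05,0,1,0,0,-0.05,0,2,0,0,-0.05,0,2.06,0,0,-0.05,0,2.06,0,0,-0.05,0,2.06,0,0,-0.05,0,2.06,0,0,-0.05,0,2.06,0,0]}}

```text
clock: 13.43
eef_pos: [588.3, -316.8, 14.5]
tool_rot: [3.139, 0.001, 1.571]
force: [0.4, -0.3, -0.7]
width: 85.3
```

```bash
python3 go.py 587.5 -315 12 90
```

```text
t13.43 pos [ 588.3 -316.8   14.5] yaw90.0 rot [3.139e+00 1.000e-03 1.571e+00] w85.3 f [ 0.4 -0.3 -0.7]
 -> [587.5, -315.0, 12.0, 90.0] cmd [0.07, -0.03, 0.10, 0.00] dist 3 rows 0.1, turn rows 0.0
```

Emit:
{"api": "servo_tool", "payload": {"commands": [0.03,0,0,0,0.3,0.03,0,0,0,0.6,0.03,0,0,0,1,0.03,0,0,0,1,0.03,0,0,0,1,0.03,0,0,0,1,0.03,0,0,0,1,0.03,0,0,0,1]}}

```text
clock: 14.1
eef_pos: [587.1, -315.8, 13.1]
tool_rot: [3.141, 0.0, 1.571]
force: [-0.7, 0.9, 5.6]
width: 32.1
```

```bash
python3 go.py 587.5 -315 130 90 573.5 -61 130 90;python3 -c "
from meas import *
t=ctrl.get_image('side');crop(t,220,210,150,120,'pics/b1s.png')"
```

```text
t14.10 pos [ 587.1 -315.8   13.1] yaw90.0 rot [3.141 0.    1.571] w32.1 f [-0.7  0.9  5.6]
 -> [587.5, -315.0, 130.0, 90.0] cmd [0.03, 0.02, -4.68, 0.00] dist 117 rows 2.8, turn rows 0.0
 -> [573.5, -61.0, 130.0, 90.0] cmd [10.19, -0.54, -4.68, 0.00] dist 281 rows 6.7, turn rows 0.0
```

View pics/b1s.png

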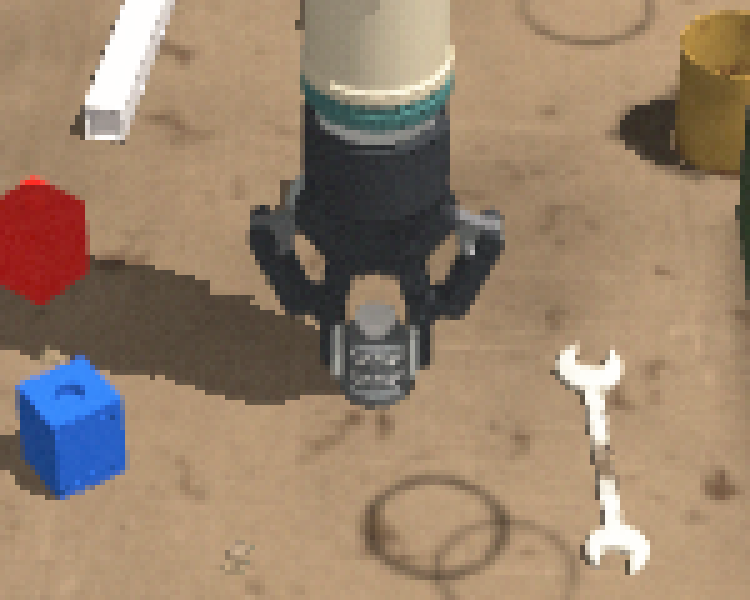

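Emit:
{"api": "servo_tool", "payload": {"commands": [0,0,-1.5,0,1,0,0,-3.2,0,1,0.3,0,-4.68,0,1,1.6,-0.2,-4.68,0,1,3.1,-0.3,-4.68,0,1,4.6,-0.4,-4.68,0,1,6.1,-0.5,-4.68,0,1,7.6,-0.54,-4.68,0,1,9.1,-0.54,-4.68,0,1,10.19,-0.54,-4.68,0,1]}}

```text
clock: 14.98
eef_pos: [572.6, -56.5, 129.0]
tool_rot: [-3.141, -0.002, 1.574]
force: [0.2, -0.2, -2.5]
width: 31.8
```

Emit:
{"api": "servo_tool", "payload": {"commands": [0,0,0,0,1,0,0,0,0,1,0,0,1,0,1,0,0,2.5,0,1,0,0,3.8,0,1,0,0,4.2,0,1,0,0,4.2,0,1,0,0,4.2,0,1,0,0,4.2,0,1]}}

```text
clock: 15.73
eef_pos: [574.9, -61.5, 26.1]
tool_rot: [3.139, 0.0, 1.57]
force: [0.8, -0.2, -2.0]
width: 31.6
```

```bash
python3 go.py 573.5 -61 13.3 90;python3 -c "
from meas import *
t=ctrl.get_image('side');crop(t,220,170,150,120,'pics/b2s.png')"
```

```text
t15.73 pos [574.9 -61.5  26.1] yaw90.0 rot [3.139 0.    1.57 ] w31.6 f [ 0.8 -0.2 -2. ]
 -> [573.5, -61.0, 13.3, 90.0] cmd [0.02, -0.06, 0.51, -0.00] dist 13 rows 0.3, turn rows 0.0
```

View pics/b2s.png

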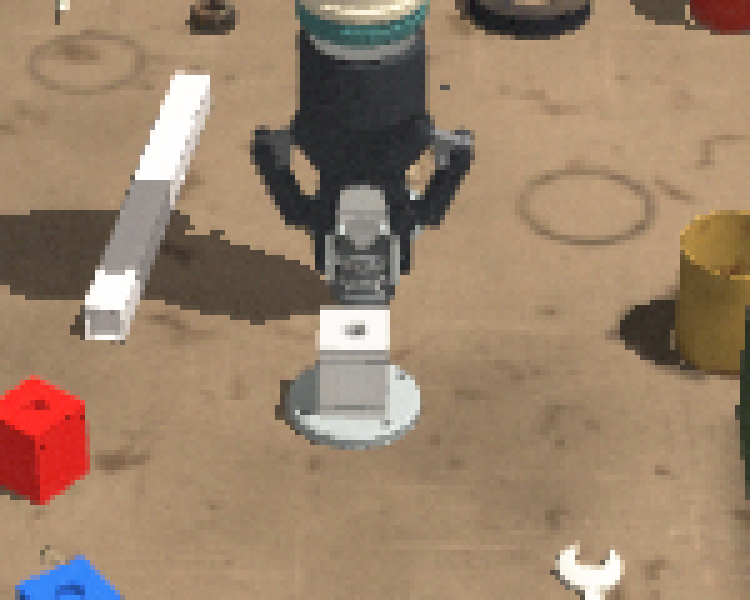

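Emit:
{"api": "servo_tool", "payload": {"commands": [0.02,-0.04,0.2,0,1,0.02,-0.04,0.38,0,1,0.02,-0.04,0.45,0,1,0.02,-0.04,0.47,0,1,0.02,-0.04,0.48,0,1,0.02,-0.04,0.48,0,1,0.02,-0.04,0.48,0,1]}}

```text
clock: 16.37
eef_pos: [572.3, -60.4, 13.0]
tool_rot: [-3.142, 0.0, 1.571]
force: [-1.4, 0.3, 5.5]
width: 32.0
```

Emit:
{"api": "servo_tool", "payload": {"commands": [0,0,-0.02,0,0.6,0,0,-0.02,0,0.3,0,0,-0.02,0,0,0,0,-0.1,0,0,0,0,-1,0,0,0,0,-2.5,0,0,0,0,-4,0,0,0,0,-5,0,0,0,0,-5,0,0,0,0,-5,0,0]}}

```text
clock: 17.2
eef_pos: [573.7, -60.6, 139.3]
tool_rot: [3.138, 0.0, 1.571]
force: [-0.5, -0.8, 0.2]
width: 85.5
```

```bash
python3 go.py 434.6 42 120 83.1
```

```text
t17.20 pos [573.7 -60.6 139.3] yaw90.0 rot [3.138 0.    1.571] w85.5 f [-0.5 -0.8  0.2]
 -> [434.6, 42.0, 120.0, 83.1] cmd [4.10, -5.56, 0.77, 1.15] dist 174 rows 4.2, turn rows 1.0
```

Emit:
{"api": "servo_tool", "payload": {"commands": [0.8,-1,0,0.3,0,1.6,-2.2,0.2,0.6,0,2.5,-3.4,0.5,1.15,0,3.3,-4.5,0.7,1.15,0,4.1,-5.52,0.7,1.15,0,4.1,-5.52,0.7,1.15,0,4.1,-5.52,0.7,1.15,0,4.1,-5.52,0.7,1.15,0]}}

```text
clock: 17.87
eef_pos: [434.6, 41.9, 119.5]
tool_rot: [-3.141, 0.0, 1.451]
force: [0.2, -0.4, -0.1]
width: 85.2
```

```bash
python3 go.py 434.6 42 3 83.1;python3 -c "
from meas import *
s=ctrl.get_image('side');crop(s,220,150,150,120,'pics/b3s.png')
t=ctrl.get_image('top');crop(t,230,160,150,100,'pics/b3t.png')"
```

```text
t17.87 pos [434.6  41.9 119.5] yaw83.1 rot [-3.141  0.     1.451] w85.2 f [ 0.2 -0.4 -0.1]
 -> [434.6, 42.0, 3.0, 83.1] cmd [0.00, -0.00, 4.66, 0.01] dist 116 rows 2.8, turn rows 0.0
```

View pics/b3s.png

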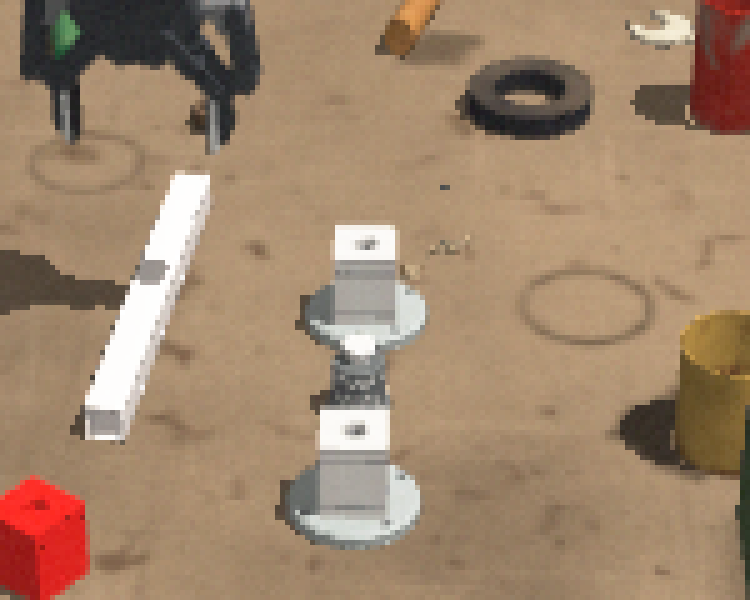

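View pics/b3t.png

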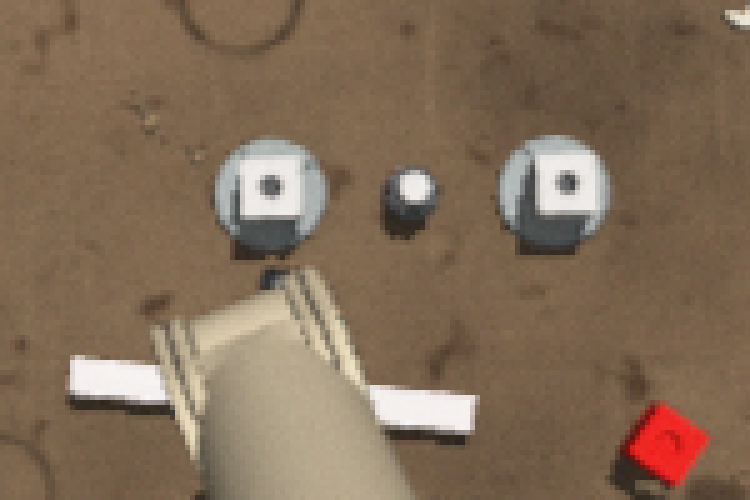

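Run:
```python
from meas import *
t=ctrl.get_image("top");s=ctrl.get_image("side")
W=([0,0,205],[180,50,255])
print("T");blobs(t,[0,0,215],[180,25,255],(274,185,20,24),60);blobs(t,[0,0,215],[180,25,255],(332,185,20,24),60);blobs(t,*W,(305,190,15,15),50,5)
print("S");blobs(s,[0,0,215],[180,40,255],(283,192,20,13),60);blobs(s,[0,0,215],[180,40,255],(280,230,22,12),60);blobs(s,*W,(285,215,15,8),50,5)
```

```text
T
A122 px(283.7,196.8) world rect c(577.1,39.5) size(38.4,40.1) ang 0.3
A119 px(343.0,196.0) world rect c(574.4,-162.4) size(38.2,39.2) ang 0.2
A21 px(312.5,196.8) world rect c(575.0,-59.2) size(18.0,17.2) ang 88.5
S
A79 px(292.4,198.0) world rect c(572.3,40.3) size(39.6,40.6) ang 1.2
A104 px(290.4,235.4) world rect c(570.5,-161.8) size(40.7,37.8) ang 1.4
A50 px(292.0,216.7) world rect c(574.0,-49.6) size(35.5,41.3) ang 33.7
```

Emit:
{"api": "servo_tool", "payload": {"commands": [0,0,1.5,0,0,0,0,3,0,0,0,0,4.2,0,0,0,0,4.4,0,0,0,0,4.5,0,0,0,0,4.5,0,0,0,0,4.5,0,0,0,0,4.5,0,0]}}

```text
clock: 18.73
eef_pos: [434.5, 41.4, 7.2]
tool_rot: [-3.141, 0.0, 1.449]
force: [0.5, -0.3, 0.9]
width: 85.2
```

```bash
python3 go.py 434.6 42 3 83.1;python3 -c "
from meas import *
s=ctrl.get_image('side');crop(s,200,150,150,120,'pics/b4s.png')"
```

```text
t18.73 pos [434.5  41.4   7.2] yaw83.0 rot [-3.141  0.     1.449] w85.2 f [ 0.5 -0.3  0.9]
 -> [434.6, 42.0, 3.0, 83.1] cmd [0.02, 0.00, 0.17, -0.01] dist 4 rows 0.1, turn rows 0.0
```

View pics/b4s.png

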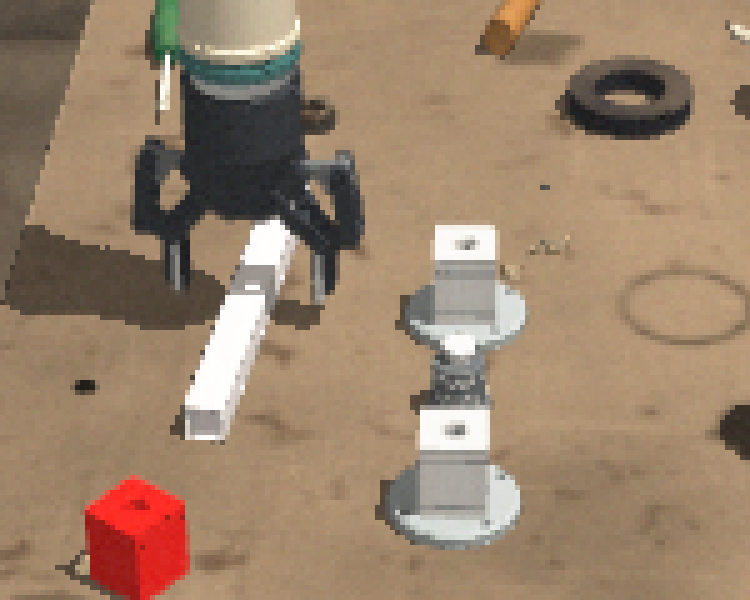

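Emit:
{"api": "servo_tool", "payload": {"commands": [0,0,0.12,0,0.3,0,0,0.12,0,0.6,0,0,0.12,0,1,0,0,0.12,0,1,0,0,0.12,0,1,0,0,0.12,0,1,0,0,0.12,0,1,0,0,0.12,0,1,0,0,0.12,0,1]}}

```text
clock: 19.53
eef_pos: [434.5, 42.0, 5.1]
tool_rot: [3.141, 0.0, 1.451]
force: [-0.1, -0.5, 5.0]
width: 23.7
```

```bash
python3 go.py 434.6 42 120 83.1 574 -61 120 89.3
```

```text
t19.53 pos [434.5  42.    5.1] yaw83.1 rot [3.141 0.    1.451] w23.7 f [-0.1 -0.5  5. ]
 -> [434.6, 42.0, 120.0, 83.1] cmd [-0.00, 0.00, -4.60, 0.00] dist 115 rows 2.8, turn rows 0.0
 -> [574.0, -61.0, 120.0, 89.3] cmd [-3.42, 6.03, -4.60, -1.03] dist 208 rows 5.0, turn rows 0.9
```

Emit:
{"api": "servo_tool", "payload": {"commands": [0,0,-0.8,0,1,0,0,-1.8,0,1,0,0,-2.8,0,1,0,0,-3.8,0,1,0,0,-4.6,0,1,0,0,-4.6,0,1,0,0,-4.6,0,1]}}

```text
clock: 20.12
eef_pos: [434.8, 41.7, 120.2]
tool_rot: [3.14, -0.0, 1.45]
force: [0.8, -0.3, -2.3]
width: 23.6
```

Emit:
{"api": "servo_tool", "payload": {"commands": [-0.3,0.6,0,-0.1,1,-0.7,1.3,0,-0.2,1,-1.2,2.1,0,-0.4,1,-1.7,3,0,-0.5,1,-2.2,3.9,0,-0.7,1,-2.7,4.8,0,-0.9,1,-3.1,5.6,0,-1,1,-3.42,6.03,0,-1.03,1,-3.42,6.03,0,-1.03,1,-3.42,6.03,0,-1.03,1]}}

```text
clock: 20.95
eef_pos: [572.5, -61.0, 117.6]
tool_rot: [-3.138, -0.0, 1.558]
force: [-1.6, 0.8, -2.4]
width: 23.6
```

```bash
python3 go.py 573.6 -61 65 89.2;python3 -c "
from meas import *
s=ctrl.get_image('side');crop(s,220,140,150,120,'pics/b5s.png')
t=ctrl.get_image('top');crop(t,230,150,150,100,'pics/b5t.png')"
```

```text
t20.95 pos [572.5 -61.  117.6] yaw89.3 rot [-3.138 -0.     1.558] w23.6 f [-1.6  0.8 -2.4]
 -> [573.6, -61.0, 65.0, 89.2] cmd [0.00, 0.04, 2.10, 0.01] dist 53 rows 1.3, turn rows 0.0
```

View pics/b5s.png

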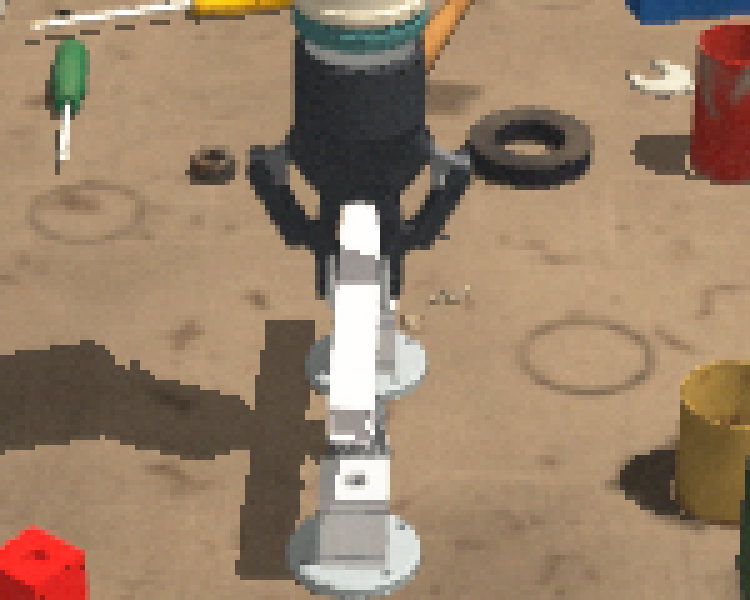

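View pics/b5t.png

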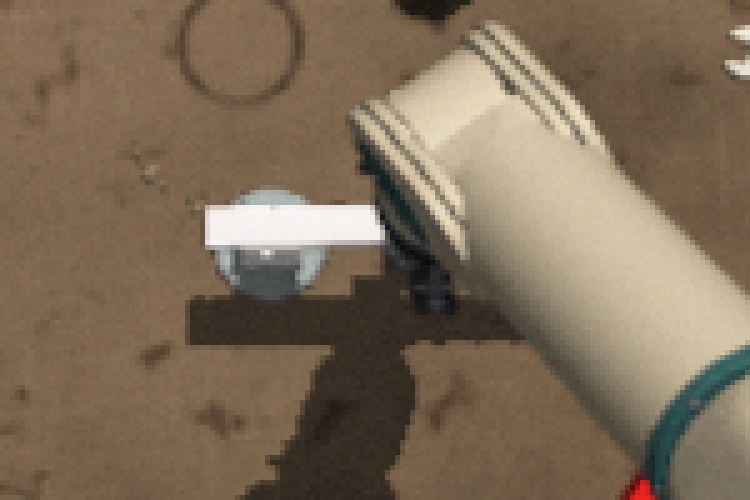

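Emit:
{"api": "servo_tool", "payload": {"commands": [0,0,0.5,0,1,0,0,1.1,0,1,0,0,1.7,0,1,0,0,1.85,0,1,0,0,1.85,0,1,0,0,1.85,0,1,0,0,1.85,0,1,0,0,1.85,0,1]}}

```text
clock: 21.72
eef_pos: [574.3, -60.7, 74.1]
tool_rot: [3.14, -0.0, 1.559]
force: [0.5, -0.3, -1.5]
width: 23.7
```

```bash
python3 go.py 573.6 -61 65 89.2;python3 -c "
from meas import *
s=ctrl.get_image('side');crop(s,220,170,150,120,'pics/b6s.png')"
```

```text
t21.72 pos [574.3 -60.7  74.1] yaw89.3 rot [ 3.14  -0.     1.559] w23.7 f [ 0.5 -0.3 -1.5]
 -> [573.6, -61.0, 65.0, 89.2] cmd [-0.01, -0.03, 0.36, 0.02] dist 9 rows 0.2, turn rows 0.0
```

View pics/b6s.png

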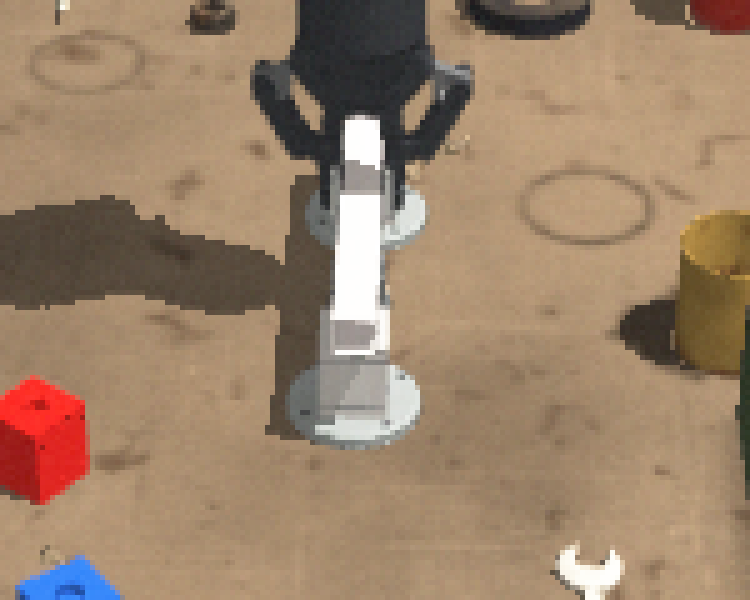

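Emit:
{"api": "servo_tool", "payload": {"commands": [0,0,0.15,0,1,0,0,0.25,0,1,0,0,0.3,0,1,0,0,0.34,0,1,0,0,0.34,0,1,0,0,0.34,0,1,0,0,0.34,0,1]}}

```text
clock: 22.35
eef_pos: [573.6, -61.1, 65.2]
tool_rot: [-3.141, 0.001, 1.558]
force: [-3.0, -0.5, 5.9]
width: 23.8
```

Emit:
{"api": "servo_tool", "payload": {"commands": [0,0,0,0,0.8,0,0,0,0,0.5,0,0,0,0,0.2,0,0,0,0,0,0,0,-0.1,0,0,0,0,-0.8,0,0,0,0,-2,0,0,0,0,-3.2,0,0,0,0,-3.5,0,0,0,0,-3.5,0,0]}}

```text
clock: 23.18
eef_pos: [575.7, -60.6, 154.9]
tool_rot: [3.136, 0.0, 1.559]
force: [-0.7, -0.0, -0.7]
width: 85.4
```

```bash
python3 go.py 453 287 140 120;python3 - <<'E'
from meas import *
s=ctrl.get_image('side');crop(s,220,140,150,120,'pics/b7s.png')
np.save('s1.npy',s,allow_pickle=True)
t0=np.load("t0.npy",allow_pickle=True).item();s0=np.load("s0.npy",allow_pickle=True).item()
for z in (10,16): print(onz(t0,211.9,233.5,z),onz(s0,250+12.2-.5,160+13-.5,z))
blobs(t0,[0,0,0],[180,255,98],(205,226,16,16),16,10); blobs(s0,[0,0,0],[180,255,105],(254,166,16,14),8,10)
E
```

```text
t23.18 pos [575.7 -60.6 154.9] yaw89.3 rot [3.136 0.    1.559] w85.4 f [-0.7 -0.  -0.7]
 -> [453.0, 287.0, 140.0, 120.0] cmd [13.84, -5.08, 0.60, -5.12] dist 369 rows 8.8, turn rows 4.3
[459.56231576 293.77436996] [453.73814074 291.92179833]
[459.39053946 292.69284904] [454.66537492 281.35767803]
A75 px(211.9,234.1) world rect c(456.8,292.8) size(33.0,37.4) ang 88.6
A42 px(261.9,173.0) world rect c(453.8,292.9) size(35.1,48.3) ang 1.2
```

View pics/b7s.png

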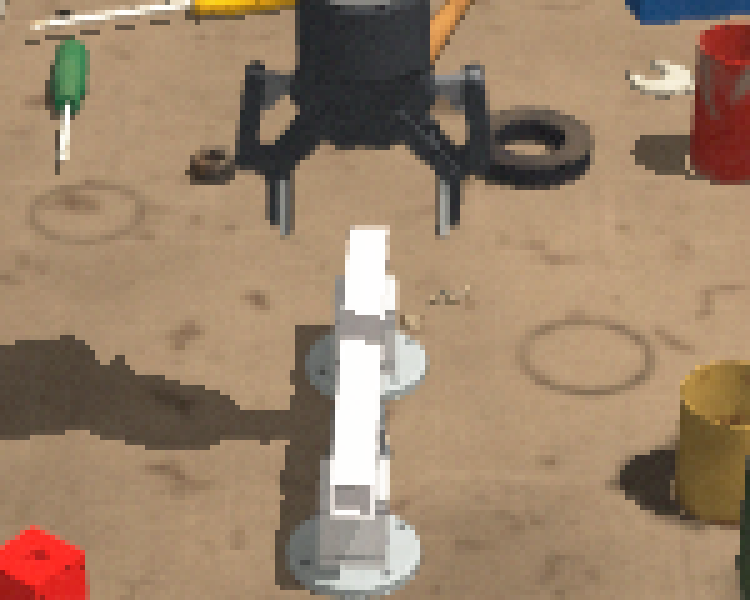

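Emit:
{"api": "servo_tool", "payload": {"commands": [1.2,-0.4,0,-0.5,0,2.6,-0.9,0,-1.2,0,4.1,-1.4,0,-2,0,5.6,-2,0,-2.8,0,7.1,-2.5,0.2,-3.6,0,8.6,-3,0.4,-4.4,0,10.1,-3.5,0.6,-5.12,0,11.6,-4,0.8,-5.12,0,13,-4.5,0.8,-5.12,0,14.02,-4.88,0.8,-5.12,0]}}

```text
clock: 24.07
eef_pos: [453.3, 294.0, 130.6]
tool_rot: [-3.139, -0.002, 2.098]
force: [-0.0, 0.6, 0.8]
width: 85.3
```

Emit:
{"api": "servo_tool", "payload": {"commands": [0,0,0,0,0,0,0,0,0,0,0,0,1,0,0,0,0,2,0,0,0,0,2.5,0,0,0,0,2.5,0,0,0,0,2.5,0,0,0,0,2.5,0,0]}}

```text
clock: 24.73
eef_pos: [456.6, 291.0, 70.4]
tool_rot: [3.141, -0.0, 2.094]
force: [0.4, 0.1, -0.3]
width: 85.3
```

```bash
python3 go.py 456 291 4 120;python3 - <<'E'
from meas import *
s=ctrl.get_image('side');crop(s,200,120,150,120,'pics/b8s.png')
for p in ([456,291,8],[456,291,16]): print((proj(s,p)-[200,120]+.5)*5)
W=([0,0,215],[180,50,255])
blobs(s,*W,(280,180,25,75),85)
t=ctrl.get_image('top');crop(t,180,170,170,80,'pics/b8t.png')
blobs(t,*W,(265,180,95,30),85)
E
```

```text
t24.73 pos [456.6 291.   70.4] yaw120.0 rot [ 3.141 -0.     2.094] w85.3 f [ 0.4  0.1 -0.3]
 -> [456.0, 291.0, 4.0, 120.0] cmd [0.01, -0.02, 2.66, -0.00] dist 66 rows 1.6, turn rows 0.0
[314.06542635 268.02023423]
[313.73334074 258.5250208 ]
A42 px(299.7,248.8) world rect c(599.8,-256.3) size(50.9,15.4) ang 89.8
A493 px(293.6,216.8) world rect c(584.6,-76.6) size(311.7,51.7) ang 89.6
A585 px(313.6,195.3) world rect c(577.8,-60.5) size(278.2,28.3) ang 89.5
```

View pics/b8s.png

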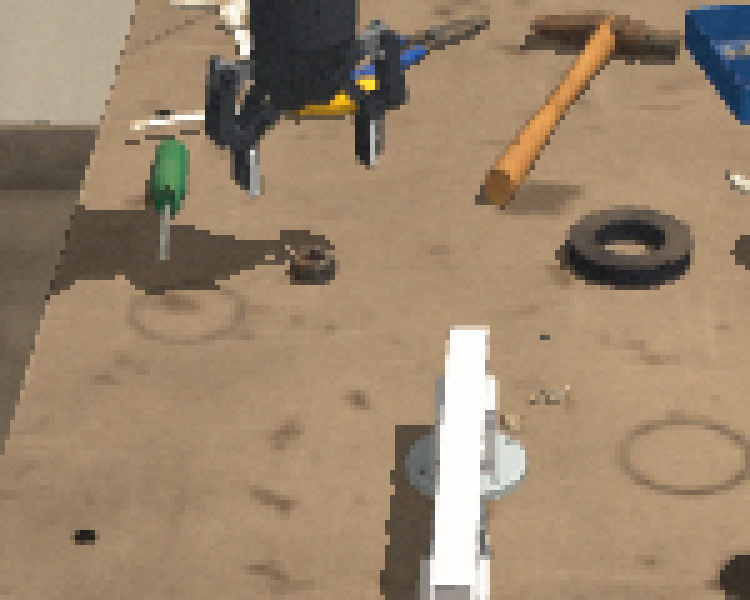

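View pics/b8t.png

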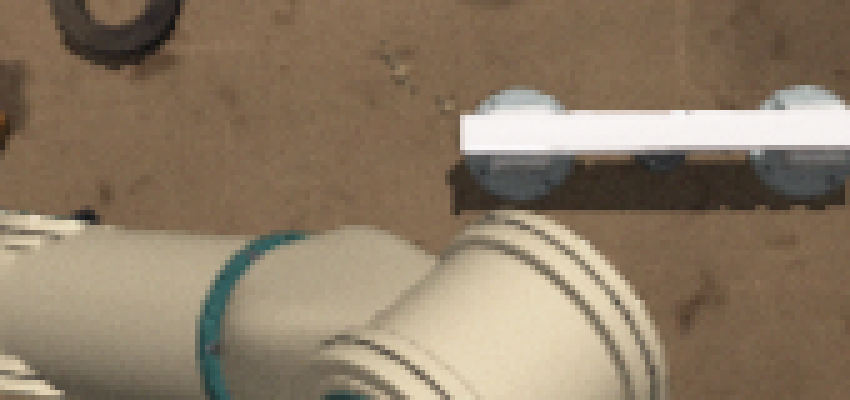

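Emit:
{"api": "servo_tool", "payload": {"commands": [0,0,1,0,0,0,0,2,0,0,0,0,2.5,0,0,0,0,2.6,0,0,0,0,2.66,0,0,0,0,2.68,0,0,0,0,2.68,0,0,0,0,2.68,0,0]}}

```text
clock: 25.5
eef_pos: [456.6, 291.6, 3.9]
tool_rot: [3.14, -0.0, 2.095]
force: [-0.3, -0.3, -0.3]
width: 85.6
```

Emit:
{"api": "servo_tool", "payload": {"commands": [0,0,0,0,0.3,0,0,0,0,0.6,0,0,0,0,0.8,0,0,0,0,1,0,0,0,0,1,0,0,0,0,1,0,0,0,0,1,0,0,0,0,1]}}

```text
clock: 26.17
eef_pos: [456.3, 291.3, 3.4]
tool_rot: [3.141, 0.0, 2.095]
force: [-0.1, -0.7, 4.2]
width: 27.9
```

```bash
python3 go.py 456 291 140 120;python3 - <<'E'
from meas import *
s=ctrl.get_image('side');crop(s,200,120,150,120,'pics/b9s.png')
E
```

```text
t26.17 pos [456.3 291.3   3.4] yaw120.0 rot [3.141 0.    2.095] w27.9 f [-0.1 -0.7  4.2]
 -> [456.0, 291.0, 140.0, 120.0] cmd [-0.00, -0.02, -5.46, 0.00] dist 137 rows 3.3, turn rows 0.0
```

View pics/b9s.png

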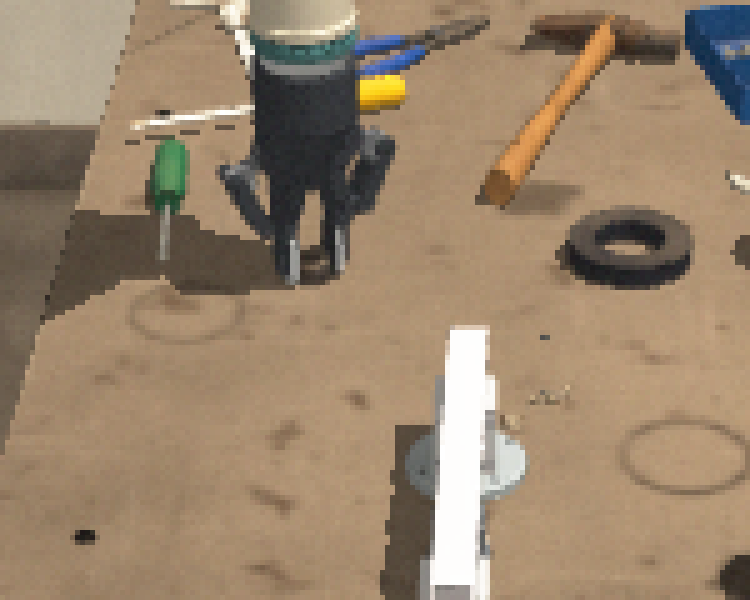

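Emit:
{"api": "servo_tool", "payload": {"commands": [0,0,-1,0,1,0,0,-2.3,0,1,0,0,-3.6,0,1,0,0,-4.9,0,1,0,0,-5.9,0,1,0,0,-5.9,0,1,0,0,-5.9,0,1]}}

```text
clock: 26.8
eef_pos: [456.7, 291.3, 151.4]
tool_rot: [3.139, 0.0, 2.094]
force: [-0.2, -0.6, -0.2]
width: 27.7
```

```bash
python3 go.py 573.6 -61 150 89.3;python3 - <<'E'
from meas import *
s=ctrl.get_image('side');crop(s,200,80,150,120,'pics/c1s.png')
E
```

```text
t26.80 pos [456.7 291.3 151.4] yaw120.0 rot [3.139 0.    2.094] w27.7 f [-0.2 -0.6 -0.2]
 -> [573.6, -61.0, 150.0, 89.3] cmd [-14.54, -3.00, 0.06, 5.12] dist 371 rows 8.9, turn rows 4.3
```

View pics/c1s.png

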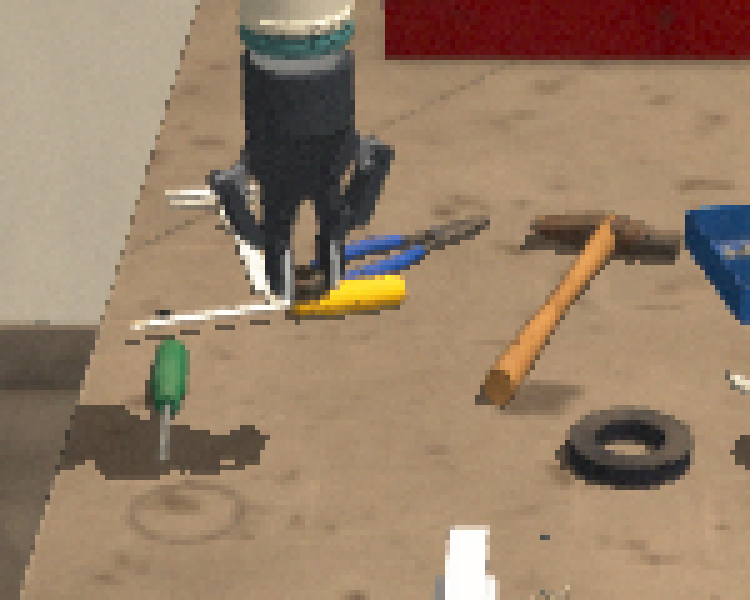

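Nut held (crop (310,285)). Carry it over the tube middle.

Emit:
{"api": "servo_tool", "payload": {"commands": [-1.2,-0.25,0,0.4,1,-2.6,-0.5,0,0.9,1,-4.1,-0.85,0,1.5,1,-5.6,-1.15,0,2.1,1,-7.1,-1.45,0,2.7,1,-8.6,-1.8,0,3.3,1,-10.1,-2.1,0,3.9,1,-11.6,-2.4,0,4.5,1,-13.1,-2.7,0,5,1,-14.54,-3,0,5.12,1]}}

```text
clock: 27.68
eef_pos: [572.1, -63.8, 148.3]
tool_rot: [-3.138, 0.001, 1.556]
force: [0.3, -0.1, -1.1]
width: 27.8
```

Emit:
{"api": "servo_tool", "payload": {"commands": [0,0,0,0,1,0,0,0,0,1,0,0,0.5,0,1,0,0,1.2,0,1,0,0,1.8,0,1,0,0,1.8,0,1,0,0,1.8,0,1,0,0,1.8,0,1,0,0,1.8,0,1]}}

```text
clock: 28.43
eef_pos: [573.4, -60.2, 105.9]
tool_rot: [3.14, -0.0, 1.56]
force: [-0.2, -0.1, -0.1]
width: 27.8
```

```bash
python3 go.py 573.6 -61 88.8 89.3;python3 - <<'E'
from meas import *
s=ctrl.get_image('side');crop(s,220,140,150,120,'pics/c2s.png')
E
```

```text
t28.43 pos [573.4 -60.2 105.9] yaw89.4 rot [ 3.14 -0.    1.56] w27.8 f [-0.2 -0.1 -0.1]
 -> [573.6, -61.0, 88.8, 89.3] cmd [-0.03, 0.01, 0.69, 0.01] dist 17 rows 0.4, turn rows 0.0
```

View pics/c2s.png

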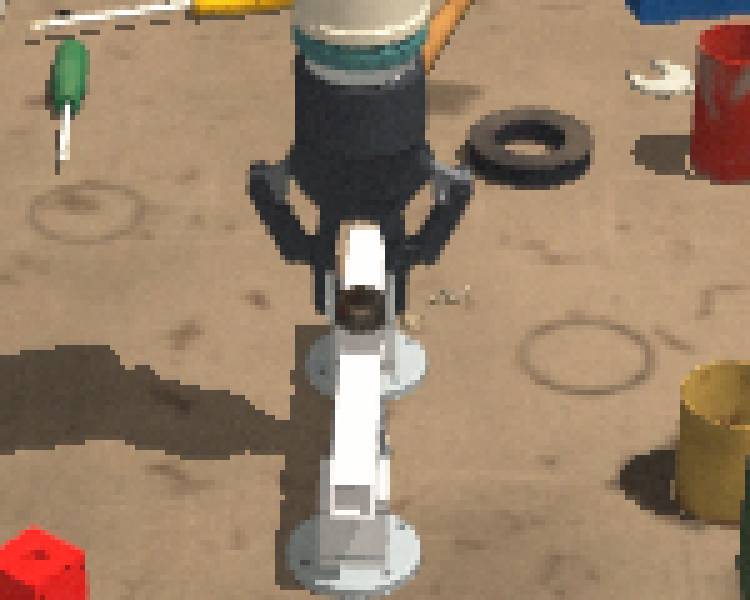

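Emit:
{"api": "servo_tool", "payload": {"commands": [-0.02,0,0.25,0,1,-0.02,0,0.45,0,1,-0.02,0,0.6,0,1,-0.02,0,0.64,0,1,-0.02,0,0.66,0,1,-0.02,0,0.66,0,1,-0.02,0,0.66,0,1,-0.02,0,0.66,0,1]}}

```text
clock: 29.15
eef_pos: [573.2, -61.6, 89.0]
tool_rot: [3.141, -0.0, 1.559]
force: [0.6, 0.0, -0.5]
width: 28.0
```

```bash
python3 go.py 573.6 -61 88.8 89.3;python3 - <<'E'
from meas import *
s=ctrl.get_image('side');crop(s,265,185,55,80,'pics/c3s.png',7)
for p in ([573.6,-61,93],[573.6,-61,101],[573.6,79,85],[573.6,-201,85]): print((proj(s,p)-[265,185]+.5)*7)
E
```

```text
t29.15 pos [573.2 -61.6  89. ] yaw89.3 rot [ 3.141 -0.     1.559] w28.0 f [ 0.6  0.  -0.5]
 -> [573.6, -61.0, 88.8, 89.3] cmd [0.02, 0.02, 0.01, 0.00] dist 1 rows 0.0, turn rows 0.0
[194.15723742 155.02427376]
[194.16836285 139.49661039]
[200.64387889   4.30118626]
[186.62367491 362.8395776 ]
```

View pics/c3s.png

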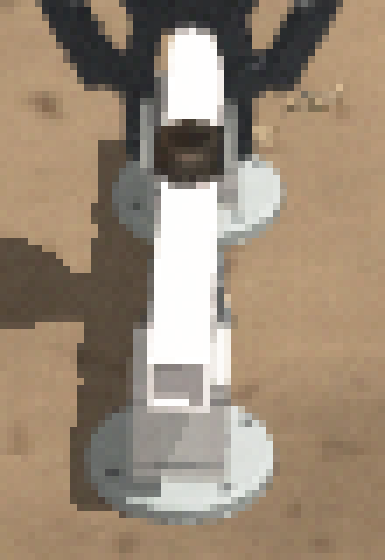

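Emit:
{"api": "servo_tool", "payload": {"commands": [0,0,0.03,0,1,0,0,0.04,0,1,0,0,0.04,0,1]}}

```text
clock: 29.45
eef_pos: [573.2, -61.7, 88.4]
tool_rot: [3.141, 0.0, 1.559]
force: [-1.9, 0.5, 4.4]
width: 27.9
```

Contact (+5 N). Release and rise.

Emit:
{"api": "servo_tool", "payload": {"commands": [0,0,0,0,0.8,0,0,0,0,0.5,0,0,0,0,0.2,0,0,0,0,0,0,0,-0.1,0,0,0,0,-0.8,0,0,0,0,-2,0,0,0,0,-3.2,0,0,0,0,-4.5,0,0,0,0,-4.5,0,0]}}

```text
clock: 30.28
eef_pos: [576.6, -60.6, 206.3]
tool_rot: [3.131, -0.0, 1.559]
force: [1.7, 1.7, -0.5]
width: 85.9
```

Emit:
{"api": "servo_tool", "payload": {"commands": [-0.5,-1.2,0,0,0,-1,-2.5,0,0,0,-1.5,-4,0,0,0,-2,-5,0,0,0,-2,-5,0,0,0,-2,-5,0,0,0,-2,-5,0,0,0]}}

```text
clock: 30.87
eef_pos: [448.5, -110.1, 200.6]
tool_rot: [3.14, -0.0, 1.558]
force: [0.2, -0.0, -0.0]
width: 85.8
```

```bash
python3 go.py;python3 - <<'E'
from meas import *
s=ctrl.get_image('side');crop(s,265,185,55,80,'pics/c4s.png',7)
t=ctrl.get_image('top');crop(t,260,150,110,80,'pics/c4t.png',7)
cv2.imwrite('pics/c4full.png',s["img"])
E
```

```text
t30.87 pos [ 448.5 -110.1  200.6] yaw89.3 rot [ 3.14  -0.     1.558] w85.8 f [ 0.2 -0.  -0. ]
```

View pics/c4s.png

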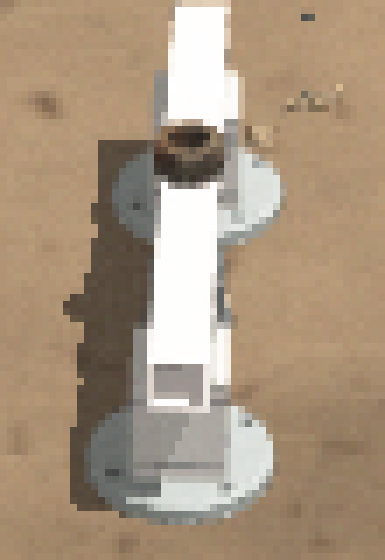

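View pics/c4t.png

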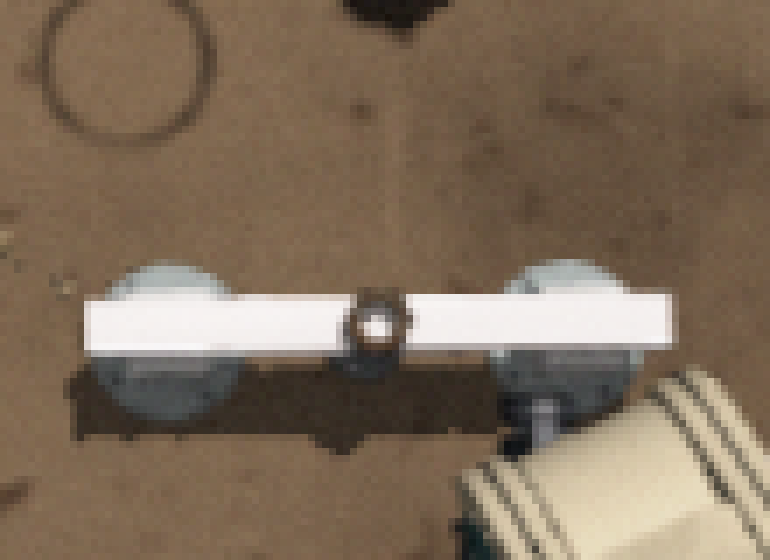

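View pics/c4full.png

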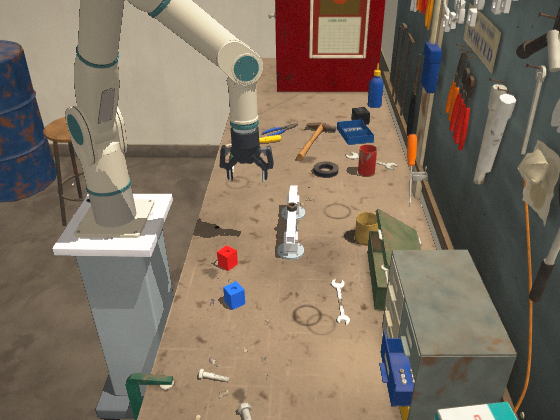

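```bash
python3 -c "
from cell import ctrl
print(ctrl.finish_job())"
```

```text
the job is handed in; nothing more can be done
None
```

I set up the sag check and handed it in at about 31 s on the clock. A riser stands on each pad, the jack stands between them, the tube lies across both risers, and the nut sits on the tube's middle.

- **Risers and jack:** before the tube went on, the cameras put the risers about 2 mm from the pad centres and the jack about 2 mm from the midpoint.
- **Tube:** it touched down level on both risers and is centred to about 1–2 mm. The top view put its middle at (577.8, -60.5) mm, about 4 mm across from the arm's own reading of 573.6. The top camera read about 2 mm high on the other parts too, so I trusted the arm.
- **Nut:** the last top view shows it about 1 mm from the tube's middle along the tube. The arm's release position was within 1 mm of its middle across.
- **Bystanders:** the tape roll, spanner and screwdriver show no movement in the pictures. I did not measure them numerically.
- **Gripper:** it is open and clear of everything.

One check was unreliable: the side camera's last jack reading (y = -49.6) had merged with the riser behind it, so I used the top view's -59.2 instead. I could not check the jack clearly after the tube covered it. The program gave no verdict at hand-in.

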